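Stow the collimation optics in the lidded pot and lock it

TASK

Put the loose optics away: pull the lock slide all the way back from the pot, take the lid off the round pot and lay it flat, knob up, on the rubber mat, then stand every eyepiece, adapter, ring, cap or tube that is lying about upright on the floor of the pot, side by side and none on top of another. Put the lid back so that it seats all the way round, then push the lock slide firmly against the lid's rim until you feel it stop, and leave it there. Do not disturb the screwdriver or the cardboard carton.

Things in the scene. Friction and masses are not known exactly. Their poses are not given: they have to be found in the camera images.
- pot: Fixed round open pot of plain aluminium, 184 mm outer and 172 mm inner diameter, 56 mm high; its floor is 6 mm above the shelf, the space inside 50 mm deep (42 mm with the lid on). Origin at the centre of its underside on the shelf, z up.
- lid: Loose round aluminium lid, 0.35 kg. From below: a bevelled plug 164 mm across, 8 mm high (4 mm play all round in the pot), a disc 184 mm across, 6 mm thick, that rests on the pot's rim, and a central black knob 26 mm across, 32 mm high. Origin at the centre of the plug's underside, z up to the knob: seated it is 48 mm above the pot's origin, on the mat 3 mm above the shelf.
- lid_knob (a point): Centre of the top face of the lid's knob, 46 mm above the lid's origin.
- mat: Fixed black rubber mat, 230 x 230 mm, 3 mm thick, to the left of the pot; origin at the centre of its underside.
- lock_base: Fixed aluminium block beside the pot on the robot's side, carrying the lock slide. Its origin is not on the block but near the pot's axis at shelf height; its +x axis is the direction in which the slide is pushed, towards the pot. The block spans x -207 to -102 mm, y +-22 mm, 48 mm high in this frame.
- lock_slide: The sliding steel bar with a black fin that rides on the block; its origin lies on the shelf plane below its front face (see lock_face), x axis = direction of push.
- lock_face (a point): Middle of the slide's upright front face (30 mm wide, 59 mm up), which bears on the edge of the seated lid's disc; a 9 mm lip above passes over the disc, 3.5 mm clear. It moves stiffly (1.5 N) along x and stays where left; at first it is 0 to 9 mm short of the lid, fully back about 45 mm. Bearing, this point is 92 mm from the lid's axis; the lid may first shift by its play.
- lock_fin (a point): Centre of the top of the black grip fin on the lock slide: 12 mm thick across the push, 24 mm long along it (x axis), 32 mm tall, its foot 70 mm and its top 102 mm above the shelf; 22 mm behind the front face.
- eyepiece: Black twist-lock eyepiece, 40 mm high: body 38 mm across for the lower 26 mm, then a rubber eyecup 30 to 34 mm across; about 0.11 kg. May be absent; origin at the centre of its underside, z along its axis upwards; stands upright on the shelf.
- adapter: Silver camera adapter, 30 mm high: 40 mm across for the lower 18 mm, 33 mm above; about 0.09 kg. May be absent; origin at the centre of its underside, z along its axis upwards; stands upright on the shelf.
- reducer: Gold anodized reducer ring, 42 mm outside, 30 mm inside, 16 mm high; about 0.04 kg. May be absent; origin at the centre of its underside, z along its axis upwards; stands upright on the shelf.
- cap: Grey plastic cap, a disc 41 mm across and 15 mm high; about 0.03 kg. May be absent; origin at the centre of its underside, z along its axis upwards; stands upright on the shelf.
- barlow: Dark steel lens tube, 32 mm across and 34 mm high; about 0.08 kg. May be absent; origin at the centre of its underside, z along its axis upwards; stands upright on the shelf.
- driver: Bystander: loose screwdriver 160 mm long lying on the far side. Leave alone.
- blower: Bystander: loose cardboard carton 55 x 90 x 45 mm on the far side. Leave alone.
- socket_block: Bystander: bayonet socket in an aluminium block 80 x 80 x 36 mm screwed to the shelf on the far left; not used.
Mind the look-alikes: they are no part of the job. Several things have the shape of the reducer; the one meant has the colours described above. Leave any pink look-alike of the barlow alone.

How it is judged:
By the outcome, as a careful person would: the job done as asked, in the order asked, and still so for the second after the job is handed in, with the robot touching nothing.
Of eyepiece, adapter, reducer, cap, barlow only 3 to 4 are there at a start; the rules pass over those that are not, and their reading is None.
At some moment in a run one of eyepiece, adapter, reducer, cap, barlow may be knocked a few centimetres aside while the robot is not near it.
Once in a run the grip may slacken for a moment while it holds something.
It also fails if it takes over 200 s, if anything falls off the work surface, if the arm or the gripper's body presses on something with over 40 N, if the wrist force passes 120 N, or if a joint passes its speed limit or range.

ROBOT

A 7-joint arm with a two-finger parallel gripper is mounted at the origin on the work surface. World frame = base frame: x ahead of the robot, y to its left, z up, the work surface at z = 0. Lengths are in mm, angles in rad, forces in N, time in s.
With the tool pointing down it reaches from about 400 to 875 mm from the base axis. Payload 4.4 kg.
Tool frame: the origin (TCP) lies on the centre line of the jaws, within the pads' length; the fingertips stand 14 mm ahead of it and the grasp point (between the pads) lies 5 mm behind it (tips_ahead is the distance from the TCP to the fingertips, in mm); z points along the fingers, y is the line along which they close (so a half turn about z gives the same grasp; the last joint's range is limited). The gripper opens to 85 mm and grips with 20 to 120 N. Pads are 22 mm wide; open, the fingers measure 114 mm over their backs; the gripper's body (76 mm by 85 mm) begins 54 mm behind the grasp point. The pads swing forward as they close: fully open they stand 13 mm farther back than shut.
Start: joints at [-1.24, 0.628, 0.038, 1.517, -0.027, 0.996, -0.02], TCP at [251.183, 599.52, 245.313] pointing down, gripper open.
Joint ranges: [-3.06, 3.06], [-0.37, 2.12], [-1.25, 1.32], [0.18, 2.47], [-1.1, 4.24], [0.23, 1.98], [-2.94, 2.94]. Speed limits (rad/s): [2.57, 2.57, 3.14, 3.14, 3.14, 3.14, 3.14].

INTERFACE

Orientations are given as [roll, pitch, yaw] about the fixed x, y, z axes, in that order (R = Rz(yaw) Ry(pitch) Rx(roll)).
In Python, from cell import * gives the robot as it stands.
- The arm moves only by the tool move_arm, never from a script. Its argument "rows" is text: rows parted by semicolons, each of 7 numbers parted by spaces: the shift along the tool's x, y, z scaled (see below), then the turn, a rotation vector about the tool's x, y, z scaled (see below), then the closure, from -1 (fully open) to 1 (shut). A call has 1 to 12 rows; each row is the pose to reach, as a shift and turn from the pose commanded when the call began, along the tool's axes at that moment; what a row does not reach only later rows make up. The controller multiplies each number of a shift by 0.3 m and each number of a turn by pi/2 rad. A row lasts 1/12 s, in which the tool goes at most 41.7 mm and 7.16 degrees, less where a joint would pass 70% of its speed; a pose out of reach is approached as far as the arm can. A call with a number of a shift or a turn outside -1 to 1 is refused whole. A call with a gripper value outside its range is refused whole. The fingers move at their own pace and stop on an object; the grip force is fixed at half the most. Time passes only in rows, so rows that repeat a pose let the fingers close. It gives the time, the measured TCP pose, the force, the opening and the grip force at its end, in the units of the state.
- read_state(): the state, without advancing time (a new reading comes with each control period).
- get_image(name): name is "scene" or "top" or "wrist"; returns a dict with "img" (400x640x3 uint8, red, green, blue), "vfov" (degrees; the focal length in pixels is half the picture's height over the tangent of half this angle, whatever the lens; pixels are square), "cx", "cy" (the principal point, pixels), "extrinsics" (4x4, takes a point from camera to world coordinates); the wrist camera has in their place "T_tool_cam" (4x4, takes a point from camera to tool coordinates, whose origin is the TCP and whose axes are the flange's). Camera axes: x right, y up, looking along -z (the intrinsics and any distortion apply to the point x, -y, -z); pixel columns grow to the right and rows downward; lengths in mm; the calibration is good to about 2 mm. A picture is of the moment at which its call begins: read the wrist's pose just before it. There is no depth.
- finish_job(): hands the job in; it is judged then, once.
The state is a dict: "clock": time; "qpos": joint angles; "qd": joint speeds; "tau": joint torques, N m; "eef_pos": TCP position; "tool_rot": TCP orientation; "force": force on the tool from outside, world axes, zero at the start; "torque": the same for the moment, N m; "width": finger opening in mm; "gripper_force": force on a finger pad.
Only numpy, scipy, OpenCV 4.12 (cv2) and the standard library are available. Lean on these libraries where they do the work, as an engineer would, in place of code of your own. Each camera call takes 0.05 s, during which the arm holds its last target. There are 200 camera calls.

## Working session

There is one attempt and no reset: what is moved stays moved. The work goes in short steps, Python scripts to look and compute and a tool call to move; the robot and the scene stay as the last step left them, time stands still between calls to the robot, and variables do not carry over. Pictures are saved under pics/ and viewed, at most 14 in all, crops included, and the job is handed in when it is done.

Besides the shell and the picture viewer there is one more tool, called after "Emit:" in YAML: its name, and indented under it one key for each argument. move_arm: Moves the arm, as the interface text tells. Its arguments: {"type":"object","properties":{"rows":{"type":"string"}},"required":["rows"]}

```bash
ls; mkdir -p pics; python3 - <<'E'
from cell import *
import cv2,numpy as np
s=read_state();print(s)
for n in ("scene","top"):
    d=get_image(n);cv2.imwrite(f"pics/{n}0.png",d["img"][:,:,::-1]);print(n,{k:(np.round(v,3).tolist() if k=="extrinsics" else v) for k,v in d.items() if k!="img"})
d=get_image("wrist");print({k:v for k,v in d.items() if k!="img"})
E
```

```text
pics
{'clock': 0.0, 'qpos': array([-1.23981771,  0.62937484,  0.03842647,  1.5183933 , -0.02704884,
        0.99629119, -0.01999077]), 'qd': array([ 0.00079004,  0.00088019, -0.00063009, -0.00024734,  0.00029835,
       -0.00046233, -0.00107112]), 'tau': array([-1.58954090e-04, -5.63391924e+01,  1.22604501e+00, -1.93450785e+01,
        1.09485170e-02,  1.05195094e-02,  8.45144967e-06]), 'eef_pos': array([250.90779723, 598.95614409, 244.36206865]), 'tool_rot': array([-3.13964280e+00, -2.22789891e-05,  2.74480862e+00]), 'force': array([ 0.61636061,  0.06464687, -0.41003261]), 'torque': array([ 0.00780013, -0.02648148, -0.00277405]), 'gripper_force': 0.0, 'width': 85.37364366713976}
scene {'vfov': 53.16481501019355, 'cx': 319.2265035806894, 'cy': 199.01011093043758, 'extrinsics': [[0.491, -0.482, 0.726, 1241.579], [0.871, 0.257, -0.419, -406.713], [0.016, 0.838, 0.545, 588.194], [0.0, 0.0, 0.0, 1.0]]}
top {'vfov': 42.16010040446535, 'cx': 312.8694049912275, 'cy': 193.09574639566122, 'extrinsics': [[-0.001, 0.991, -0.13, 387.788], [-1.0, -0.002, -0.008, -34.061], [-0.008, 0.13, 0.991, 1370.188], [0.0, 0.0, 0.0, 1.0]]}
{'vfov': 59.58096491984054, 'cx': 316.70250914359127, 'cy': 199.50144144490758, 'T_tool_cam': array([[-8.47888963e-04,  9.64278856e-01,  2.64887842e-01,
         6.71938824e+01],
       [ 9.99999282e-01,  1.04195813e-03, -5.92136790e-04,
         8.48364171e-01],
       [-8.46987025e-04,  2.64887149e-01, -9.64279047e-01,
        -1.27080984e+02],
       [ 0.00000000e+00,  0.00000000e+00,  0.00000000e+00,
         1.00000000e+00]])}
```

View pics/top0.png

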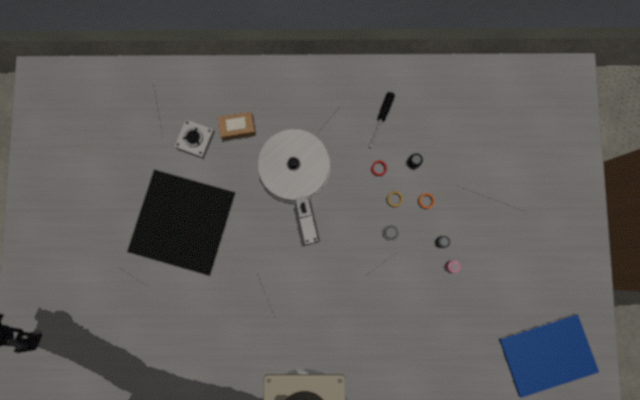

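View pics/scene0.png

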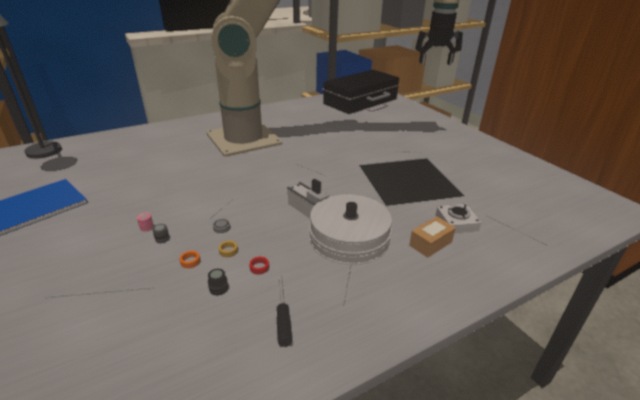

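```bash
cat > h.py <<'E'
from cell import *
import cv2,numpy as np
from scipy.spatial.transform import Rotation as Ro
def Tcam(d,s):
    if "extrinsics" in d: return np.array(d["extrinsics"])
    T=np.eye(4);T[:3,:3]=Ro.from_euler("xyz",s["tool_rot"]).as_matrix();T[:3,3]=s["eef_pos"];return T@d["T_tool_cam"]
def f(d): return 200/np.tan(np.radians(d["vfov"]/2))
def p2w(d,T,u,v,z):
    r=T[:3,:3]@np.array([(u-d["cx"])/f(d),-(v-d["cy"])/f(d),-1]);o=T[:3,3];return o+r*(z-o[2])/r[2]
def w2p(d,T,P):
    c=T[:3,:3].T@(np.asarray(P,float)-T[:3,3]);return d["cx"]-f(d)*c[0]/c[2],d["cy"]+f(d)*c[1]/c[2]
def snap(n,name):
    s=read_state();d=get_image(n);cv2.imwrite(f"pics/{name}.png",d["img"][:,:,::-1]);return s,d,Tcam(d,s)
def circ(d,T,c,r,z,img,col=(0,255,0)):
    for a in np.linspace(0,2*np.pi,72):
        u,v=w2p(d,T,[c[0]+r*np.cos(a),c[1]+r*np.sin(a),z])
        if 0<=u<640 and 0<=v<400: img[int(round(v)),int(round(u))]=col
def go(target,yaw=None):
    """units of shift (and z turn) for a world target TCP, from measured pose"""
    s=read_state();R=Ro.from_euler("xyz",s["tool_rot"])
    sh=R.inv().apply(np.array(target)-s["eef_pos"])/300
    o=np.round(sh,4)
    if yaw is not None:
        dy=(yaw-s["tool_rot"][2]+np.pi/2)%np.pi-np.pi/2
        rv=(R.inv()*Ro.from_euler("xyz",[np.pi,0,s["tool_rot"][2]+dy])).as_rotvec()/(np.pi/2)
        o=np.r_[o,np.round(rv,4)]
    print(o.tolist());return o
E
python3 - <<'E'
from h import *
s,d,T=snap("top","top1")
c=d["img"][140:290,240:480,::-1];cv2.imwrite("pics/c1.png",cv2.resize(c,None,fx=3.3,fy=3.3,interpolation=cv2.INTER_CUBIC))
for n,u,v,z in [("eyep",415.5,160,40),("gold",395,199.5,16),("cap",391,233,15),("barlow",443,241.5,34),("pink",454,267,34),("red",379,168,16),("orange",427,201,16),("knob",293.5,163,94),("lidc",294,165,62),("fin",304,208,102),("blockback",309,242,48),("mat1",154,171,3),("mat2",234,192,3),("mat3",209,274,3),("mat4",128,250,3),("carton",236,125,45),("drv",386,107,10),("drvtip",371,148,5)]:
    print(n,p2w(d,T,u,v,z).round(0))
E
```

```text
eyep [ 649. -291.   40.]
gold [ 548. -239.   16.]
cap [ 461. -227.   15.]
barlow [ 438. -357.   34.]
pink [ 373. -382.   34.]
red [ 633. -198.   16.]
orange [ 544. -323.   16.]
knob [632.  24.  94.]
lidc [633.  25.  62.]
fin [518.  -2. 102.]
blockback [437. -14.  48.]
mat1 [628. 402.   3.]
mat2 [571. 187.   3.]
mat3 [356. 248.   3.]
mat4 [418. 463.   3.]
carton [743. 178.  45.]
drv [ 801. -221.   10.]
drvtip [ 689. -179.    5.]
```

View pics/c1.png

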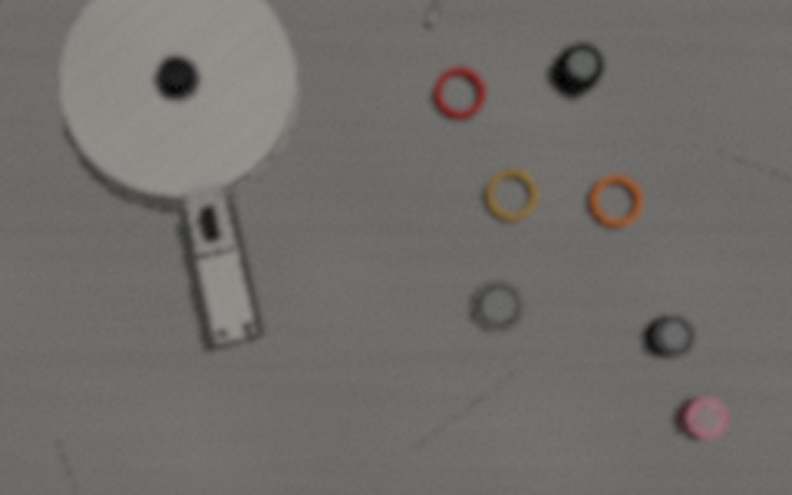

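Gold ring at top-pixel (395,199) is the reducer (red at (379,168) and orange at (427,201) are look-alikes); grey disc (391,233) is the cap, dark tube (443,241) the barlow (pink (454,267) is not), black (415,160) the eyepiece; no adapter.

```bash
python3 -c "
from h import *
go([525,0,240],3.35)"
```

```text
[-1.6143, -1.489, 0.0175, -0.0007, -0.0002, -0.3853]
```

Emit:
move_arm:
  rows: "-0.807 -0.745 0.009 0 0 0 -1;-0.807 -0.745 0.009 0 0 0 -1;-0.807 -0.745 0.009 0 0 0 -1;-0.807 -0.745 0.009 0 0 0 -1;-0.807 -0.745 0.009 0 0 0 -1;-0.807 -0.745 0.009 0 0 0 -1;-0.807 -0.745 0.009 0 0 0 -1;-0.807 -0.745 0.009 0 0 0 -1;-0.807 -0.745 0.009 0 0 0 -1;-0.807 -0.745 0.009 0 0 0 -1"

```text
clock: 1.03
eef_pos: [389.4, 297.4, 242.8]
tool_rot: [-3.141, 0.001, 2.739]
force: [-0.2, 1.0, -0.7]
width: 85.2
gripper_force: 0.0
```

Emit:
move_arm:
  rows: "-0.807 -0.745 0.009 0 0 -0.385 -1;-0.807 -0.745 0.009 0 0 -0.385 -1;-0.807 -0.745 0.009 0 0 -0.385 -1;-0.807 -0.745 0.009 0 0 -0.385 -1;-0.807 -0.745 0.009 0 0 -0.385 -1;-0.807 -0.745 0.009 0 0 -0.385 -1;-0.807 -0.745 0.009 0 0 -0.385 -1;-0.807 -0.745 0.009 0 0 -0.385 -1;-0.807 -0.745 0.009 0 0 -0.385 -1;-0.807 -0.745 0.009 0 0 -0.385 -1;-0.807 -0.745 0.009 0 0 -0.385 -1"

```text
clock: 1.95
eef_pos: [525.0, 1.6, 239.6]
tool_rot: [3.14, -0.0, -2.933]
force: [-0.1, 0.3, -0.1]
width: 85.4
gripper_force: 0.0
```

```bash
python3 - <<'E'
from h import *
s,d,T=snap("wrist","w1");print(s["eef_pos"],s["tool_rot"])
E
```

```text
[525.04678589   1.64387976 239.59531698] [ 3.14019715e+00 -2.88225025e-04 -2.93285679e+00]
```

View pics/w1.png

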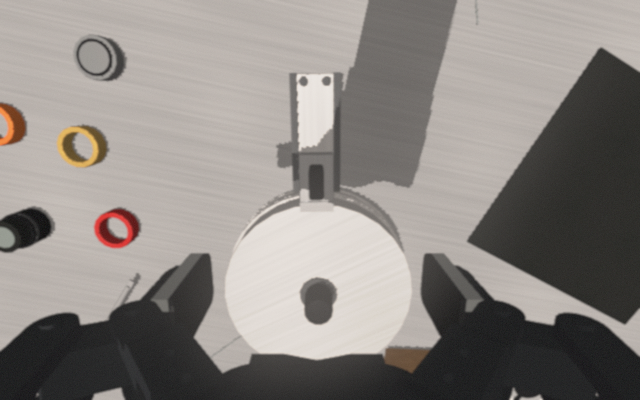

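```bash
python3 - <<'E'
from h import *
s=read_state();d=get_image("wrist");T=Tcam(d,s)
g=d["img"].astype(int).sum(2)//3
print("fin col",[(v,int(g[v,316])) for v in range(150,215,2)])
for v in(175,185,193): print(v,g[v,300:334].tolist())
k=p2w(d,T,318.5,311,94);print("knob",k)
b=p2w(d,T,314.5,81,48);print("bolts",b,"dir",np.arctan2(*(k-b)[1::-1]))
# lid disc edge fit at z=62: bright lower-left etc
m=(g>190).astype(np.uint8);
E=[]
for a in np.radians(np.arange(-60,240,6)):
    pass
for v in (230,250,270,290,310,330):
    row=g[v];l=[u for u in range(215,300) if row[u]>205 and row[u-4]<195][:1];r=[u for u in range(430,330,-1) if row[u]>205 and row[u+4]<195][:1]
    print(v,l,r,[p2w(d,T,x,v,62)[:2].round(1).tolist() for x in l+r])
for P in [(518,-2,102),(518,-2,70)]: print(w2p(d,T,P))
cv2.imwrite("pics/w1c.png",cv2.resize(d["img"][60:340,220:420,::-1],None,fx=2.1,fy=2.1))
E
```

```text
fin col [(150, 132), (152, 112), (154, 101), (156, 117), (158, 116), (160, 117), (162, 118), (164, 94), (166, 60), (168, 62), (170, 62), (172, 63), (174, 63), (176, 63), (178, 67), (180, 63), (182, 66), (184, 66), (186, 68), (188, 69), (190, 67), (192, 69), (194, 67), (196, 70), (198, 74), (200, 158), (202, 189), (204, 199), (206, 197), (208, 197), (210, 199), (212, 217), (214, 221)]
175 [118, 118, 120, 118, 120, 116, 100, 82, 66, 63, 63, 65, 66, 65, 63, 65, 63, 64, 65, 64, 65, 78, 103, 115, 117, 119, 119, 117, 120, 118, 116, 109, 93, 79]
185 [119, 118, 120, 119, 119, 118, 113, 91, 73, 68, 66, 67, 65, 67, 66, 67, 66, 68, 66, 64, 67, 76, 98, 112, 117, 120, 120, 118, 119, 119, 118, 109, 96, 85]
193 [204, 204, 201, 204, 203, 203, 187, 142, 91, 69, 69, 68, 71, 71, 69, 70, 71, 69, 69, 70, 68, 78, 102, 113, 119, 121, 121, 120, 120, 118, 118, 119, 124, 125]
knob [632.53744297  28.40903795  94.        ]
bolts [441.20923425 -15.82540124  48.        ] dir 0.22720460966200004
230 [243] [382] [[583.9, -53.3], [557.2, 72.7]]
250 [234] [398] [[605.5, -58.5], [573.4, 92.6]]
270 [226] [406] [[627.6, -63.0], [591.8, 105.7]]
290 [224] [409] [[649.2, -61.9], [611.9, 114.4]]
310 [227] [406] [[670.5, -55.9], [633.8, 117.6]]
330 [236] [396] [[691.3, -43.8], [658.0, 114.0]]
(np.float64(311.1958977214104), np.float64(182.6480585690706))
(np.float64(311.6835210999328), np.float64(174.56570003141516))
```

View pics/w1c.png

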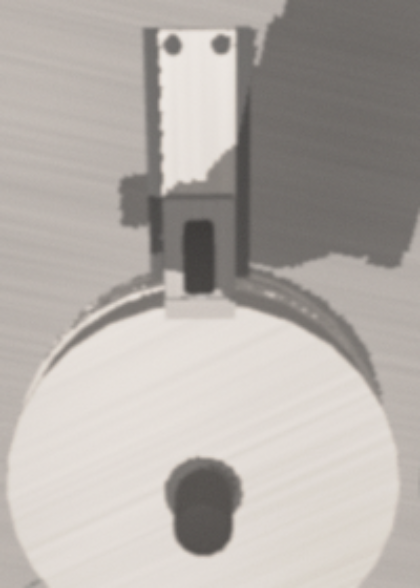

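```bash
python3 - <<'E'
from h import *
from scipy.optimize import least_squares
s=read_state();d=get_image("wrist");T=Tcam(d,s)
P=np.array([[583.9,-53.3],[605.5,-58.5],[627.6,-63],[573.4,92.6],[649.2,-61.9],[591.8,105.7],[611.9,114.4],[670.5,-55.9],[633.8,117.6],[691.3,-43.8],[658,114]])
r=least_squares(lambda x:np.hypot(*(P-x[:2]).T)-92,[632,27],loss="soft_l1");print("lid",r.x,r.fun.round(1))
fn=p2w(d,T,315,183.3,102);print("fin",fn,"dir",np.arctan2(*(r.x-fn[:2])[::-1]), np.hypot(*(r.x-fn[:2])))
lo=p2w(d,T,293,74,48);hi=p2w(d,T,342,74,48)
print(lo,hi)
go([fn[0],fn[1],92],0.225)
E
```

```text
lid [633.15700148  26.20086898] [ 1.5 -2.9 -2.6 -2.7 -2.5 -2.4 -1.3 -1.8 -0.6 -1.  -0.8]
fin [517.85153216   1.30654944 102.        ] dir 0.21263514848931994 117.96219055150137
[439.44646778 -34.89989119  48.        ] [430.60442262   6.3787162   48.        ]
[0.0227, -0.0009, 0.4929, 0.0008, -0.0002, -0.0083]
```

Emit:
move_arm:
  rows: "0.022 -0.001 0.25 0 0 0 -1;0.022 -0.001 0.4 0 0 0 -1;0.022 -0.001 0.495 0 0 0 -1;0.022 -0.001 0.495 0 0 0 -1;0.022 -0.001 0.495 0 0 0 -1;0.022 -0.001 0.495 0 0 0 -1;0.022 -0.001 0.495 0 0 0 0.3;0.022 -0.001 0.495 0 0 0 1;0.022 -0.001 0.495 0 0 0 1;0.022 -0.001 0.495 0 0 0 1;0.022 -0.001 0.495 0 0 0 1;0.022 -0.001 0.495 0 0 0 1"

```text
clock: 3.1
eef_pos: [518.8, -1.2, 92.0]
tool_rot: [3.141, 0.001, -2.934]
force: [-4.8, 18.1, 11.5]
width: 12.6
gripper_force: 12.2
```

Emit:
move_arm:
  rows: "0 0 0 0 0 0 1;0 0 0 0 0 0 1;0.02 0 0 0 0 0 1;0.04 0 0 0 0 0 1;0.06 0 0 0 0 0 1;0.08 0 0 0 0 0 1;0.1 0 0 0 0 0 1;0.11 0 0 0 0 0 1;0.12 0 0 0 0 0 1;0.12 0 0 0 0 0 1"

```text
clock: 3.93
eef_pos: [483.4, -8.4, 92.2]
tool_rot: [3.141, 0.002, -2.932]
force: [-0.2, 2.1, 7.6]
width: 10.6
gripper_force: 59.9
```

Emit:
move_arm:
  rows: "0.01 0 0 0 0 0 1;0.02 0 0 0 0 0 1;0.025 0 0 0 0 0 1;0.03 0 0 0 0 0 1;0.03 0 0 0 0 0 1;0.03 0 0 0 0 0 1"

```text
clock: 4.43
eef_pos: [479.7, -9.3, 92.3]
tool_rot: [-3.141, 0.011, -2.931]
force: [8.6, 3.5, -2.5]
width: 10.8
gripper_force: 58.6
```

Emit:
move_arm:
  rows: "0.02 0 0 0 0 0 1;0.02 0 0 0 0 0 1;0.02 0 0 0 0 0 1;0.02 0 0 0 0 0 1"

```text
clock: 4.77
eef_pos: [479.4, -9.4, 92.4]
tool_rot: [-3.141, 0.021, -2.93]
force: [19.0, 5.5, -13.5]
width: 11.2
gripper_force: 39.5
```

Emit:
move_arm:
  rows: "-0.035 0 0 0 0 0 1;-0.035 0 0 0 0 0 -1;-0.035 0 0 0 0 0 -1;-0.035 0 0 0 0 0 -1;-0.035 0 0 0 0 0 -1;-0.035 0 -0.1 0 0 0 -1;-0.035 0 -0.2 0 0 0 -1;-0.035 0 -0.25 0 0 0 -1;-0.035 0 -0.25 0 0 0 -1;-0.035 0 -0.25 0 0 0 -1"

```text
clock: 5.6
eef_pos: [478.8, -10.3, 166.8]
tool_rot: [-3.141, 0.001, -2.934]
force: [-0.3, -0.1, -0.3]
width: 85.7
gripper_force: 0.0
```

```bash
python3 -c "
from h import *
print(read_state()['width'],read_state()['tool_rot'])
go([632.8,27.3,83],0.212)"
```

```text
85.69261702842228 [-3.14120725e+00  9.33421929e-04 -2.93427802e+00]
[-0.528, 0.0169, 0.28, -0.0002, 0.0006, -0.003]
```

Emit:
move_arm:
  rows: "-0.528 0.017 0 0 0 0 -1;-0.528 0.017 0 0 0 0 -1;-0.528 0.017 0 0 0 0 -1;-0.528 0.017 0.05 0 0 0 -1;-0.528 0.017 0.15 0 0 0 -1;-0.528 0.017 0.25 0 0 0 -1;-0.528 0.017 0.28 0 0 0 -1;-0.528 0.017 0.28 0 0 0 -1;-0.528 0.017 0.28 0 0 0 -1;-0.528 0.017 0.28 0 0 0 -1;-0.528 0.017 0.28 0 0 0 0.2;-0.528 0.017 0.28 0 0 0 1"

```text
clock: 6.6
eef_pos: [633.9, 27.8, 84.1]
tool_rot: [-3.141, 0.003, -2.934]
force: [0.6, -0.9, 0.7]
width: 63.7
gripper_force: 0.0
```

Emit:
move_arm:
  rows: "0 0 0 0 0 0 1;0 0 0 0 0 0 1;0 0 0 0 0 0 1;0 0 0 0 0 0 1;0 0 0 0 0 0 1"

```text
clock: 7.02
eef_pos: [633.4, 27.3, 83.3]
tool_rot: [-3.141, 0.001, -2.934]
force: [-0.3, -0.4, 5.5]
width: 24.5
gripper_force: 58.7
```

```bash
python3 -c "
from h import *
go([493,325,130])"
```

```text
[0.2532, 1.0675, -0.1568]
```

Emit:
move_arm:
  rows: "0 0 -0.03 0 0 0 1;0 0 -0.06 0 0 0 1;0 0 -0.1 0 0 0 1;0 0 -0.14 0 0 0 1;0 0 -0.17 0 0 0 1;0 0 -0.17 0 0 0 1;0 0 -0.17 0 0 0 1"

```text
clock: 7.6
eef_pos: [633.4, 27.9, 134.4]
tool_rot: [-3.141, 0.002, -2.934]
force: [-0.1, -0.5, -2.6]
width: 24.1
gripper_force: 59.1
```

Emit:
move_arm:
  rows: "0.02 0.08 0 0 0 0 1;0.04 0.16 0 0 0 0 1;0.06 0.24 0 0 0 0 1;0.08 0.32 0 0 0 0 1;0.1 0.4 0 0 0 0 1;0.12 0.48 0 0 0 0 1;0.13 0.53 0 0 0 0 1;0.13 0.53 0 0 0 0 1"

```text
clock: 8.27
eef_pos: [559.2, 180.7, 132.8]
tool_rot: [3.138, -0.002, -2.927]
force: [-0.6, 0.3, -2.0]
width: 23.9
gripper_force: 59.3
```

Emit:
move_arm:
  rows: "0.02 0.08 0 0 0 0 1;0.04 0.16 0 0 0 0 1;0.06 0.24 0 0 0 0 1;0.08 0.32 0 0 0 0 1;0.1 0.4 0 0 0 0 1;0.12 0.48 0 0 0 0 1;0.125 0.537 0 0 0 0 1;0.125 0.537 0 0 0 0 1;0.125 0.537 0 0 0 0 1"

```text
clock: 9.02
eef_pos: [491.6, 325.6, 132.9]
tool_rot: [-3.141, -0.001, -2.932]
force: [0.2, -1.2, -3.7]
width: 24.2
gripper_force: 59.6
```

```bash
python3 - <<'E'
from h import *
go([493,325,39],0.212)
s,d,T=snap("wrist","w2");
s2,d2,T2=snap("top","top2")
a=d["img"][:,:,::-1];cv2.imwrite("pics/m2.png",np.vstack([cv2.resize(a,(480,300)),cv2.resize(d2["img"][120:290,100:372,::-1],(480,300))]))
E
```

```text
[-0.0043, -0.0026, 0.3131, -0.0003, -0.0004, -0.0013]
```

View pics/m2.png

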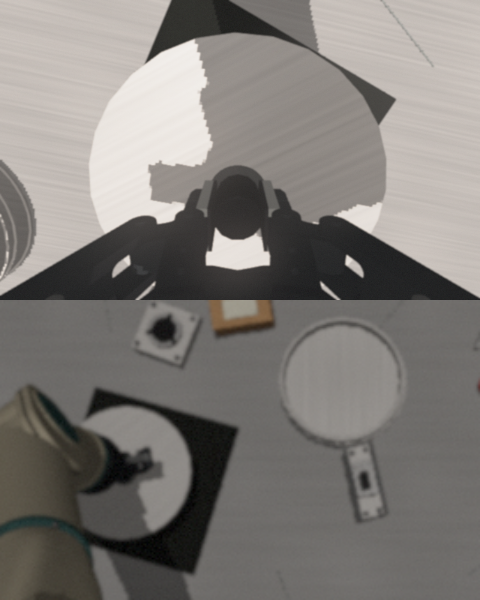

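Lid hangs level over the mat; the pot is open, slide fully back. Lower it.

Emit:
move_arm:
  rows: "-0.004 -0.003 0.08 0 0 0 1;-0.004 -0.003 0.16 0 0 0 1;-0.004 -0.003 0.23 0 0 0 1;-0.004 -0.003 0.28 0 0 0 1;-0.004 -0.003 0.3 0 0 0 1;-0.004 -0.003 0.31 0 0 0 1;-0.004 -0.003 0.315 0 0 0 1;-0.004 -0.003 0.318 0 0 0 1;-0.004 -0.003 0.318 0 0 0 1;-0.004 -0.003 0.318 0 0 0 1"

```text
clock: 9.95
eef_pos: [493.9, 324.8, 38.9]
tool_rot: [3.141, 0.001, -2.934]
force: [-0.5, 0.4, -2.8]
width: 24.2
gripper_force: 59.7
```

Emit:
move_arm:
  rows: "0 0 0.005 0 0 0 1;0 0 0.008 0 0 0 1;0 0 0.01 0 0 0 1;0 0 0.01 0 0 0 1"

```text
clock: 10.28
eef_pos: [494.0, 325.0, 38.2]
tool_rot: [3.141, 0.002, -2.934]
force: [-5.1, -3.0, 18.8]
width: 24.2
gripper_force: 62.2
```

Emit:
move_arm:
  rows: "0 0 -0.008 0 0 0 -1;0 0 -0.008 0 0 0 -1;0 0 -0.008 0 0 0 -1;0 0 -0.008 0 0 0 -1;0 0 -0.1 0 0 0 -1;0 0 -0.2 0 0 0 -1;0 0 -0.35 0 0 0 -1;0 0 -0.5 0 0 0 -1;0 0 -0.67 0 0 0 -1;0 0 -0.67 0 0 0 -1;0 0 -0.67 0 0 0 -1"

```text
clock: 11.2
eef_pos: [495.8, 326.3, 241.0]
tool_rot: [3.138, 0.009, -2.934]
force: [0.9, 0.1, -1.2]
width: 85.1
gripper_force: 0.0
```

```bash
python3 -c "
from h import *
go([510,-290,240],0.212)"
```

```text
[0.3774, -2.0197, -0.0079, 0.0025, 0.0056, -0.0027]
```

Emit:
move_arm:
  rows: "0.126 -0.673 0 0 0 0 -1;0.126 -0.673 0 0 0 0 -1;0.126 -0.673 0 0 0 0 -1;0.126 -0.673 0 0 0 0 -1;0.126 -0.673 0 0 0 0 -1;0.126 -0.673 0 0 0 0 -1"

```text
clock: 11.7
eef_pos: [497.4, 108.9, 234.8]
tool_rot: [-3.136, -0.004, -2.946]
force: [-0.2, -0.1, -0.8]
width: 85.5
gripper_force: 0.0
```

Emit:
move_arm:
  rows: "0.126 -0.673 0 0 0 0 -1;0.126 -0.673 0 0 0 0 -1;0.126 -0.673 0 0 0 0 -1;0.126 -0.673 0 0 0 0 -1;0.126 -0.673 0 0 0 0 -1;0.126 -0.673 0 0 0 0 -1"

```text
clock: 12.2
eef_pos: [501.5, -96.0, 235.0]
tool_rot: [-3.137, -0.003, -2.946]
force: [-0.8, -0.2, -0.5]
width: 85.4
gripper_force: 0.0
```

Emit:
move_arm:
  rows: "0.126 -0.673 0 0 0 0 -1;0.126 -0.673 0 0 0 0 -1;0.126 -0.673 0 0 0 0 -1;0.126 -0.673 0 0 0 0 -1;0.126 -0.673 0 0 0 0 -1;0.126 -0.673 0 0 0 0 -1;0.126 -0.673 0 0 0 0 -1"

```text
clock: 12.78
eef_pos: [506.1, -293.9, 234.4]
tool_rot: [3.141, -0.002, -2.939]
force: [0.2, 0.5, 0.5]
width: 85.5
gripper_force: 0.0
```

```bash
python3 - <<'E'
from h import *
s,d,T=snap("wrist","w3");print(s["eef_pos"],s["tool_rot"])
E
```

```text
[ 506.14505396 -293.90027413  234.40358065] [ 3.14110713e+00 -2.29942205e-03 -2.93905209e+00]
```

View pics/w3.png

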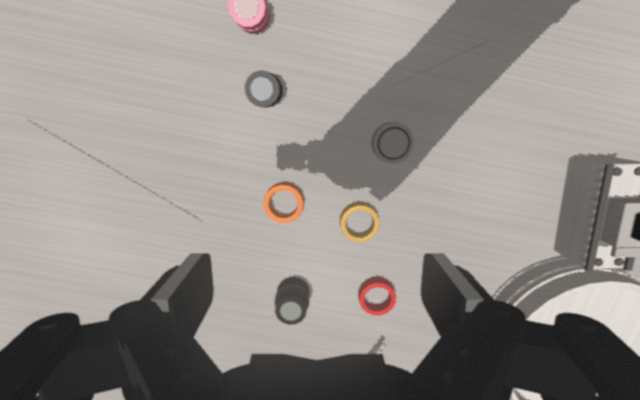

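```bash
cat > find.py <<'E'
from h import *
def blobs(d):
    hsv=cv2.cvtColor(d["img"],cv2.COLOR_RGB2HSV);return hsv
E
python3 - <<'E'
from h import *
s=read_state();d=get_image("wrist");T=Tcam(d,s)
hsv=cv2.cvtColor(d["img"],cv2.COLOR_RGB2HSV)
m=cv2.inRange(hsv,(17,90,100),(30,255,255));n,l,st,c=cv2.connectedComponentsWithStats(m);print([(x.round(1).tolist(),a.tolist()) for x,a in zip(c[1:],st[1:]) if a[4]>30])
gx=d["img"][:,:,0]
for n,u,v,z in [("cap",393,142.5,15),("gold",360,221,16),("barlow",262,88.5,34),("eyep",291,309,40),("orange",284,202,16),("red",377,297,16)]: print(n,p2w(d,T,u,v,z).round(1))
ov=d["img"][:,:,::-1].copy()
for n,u,v,z,r in [("cap",393,142.5,15,20.5),("gold",360,221,16,21),("barlow",262,88.5,34,16),("eyep",291,309,40,15)]:
    P=p2w(d,T,u,v,z);circ(d,T,P,r,z,ov);circ(d,T,P,19 if n=="eyep" else r,0,ov,(255,0,255))
cv2.imwrite("pics/w3c.png",cv2.resize(ov[60:340,230:430],None,fx=2.1,fy=2.1))
print(s["eef_pos"])
E
```

```text
[([356.4, 221.4], [337, 202, 39, 39, 659])]
cap [ 462.  -222.3   15. ]
gold [ 547.6 -235.1   16. ]
barlow [ 438.4 -354.    34. ]
eyep [ 649.  -287.6   40. ]
orange [ 543.4 -316.5   16. ]
red [ 630.3 -195.6   16. ]
[ 506.83147652 -291.19934519  234.52417541]
```

View pics/w3c.png

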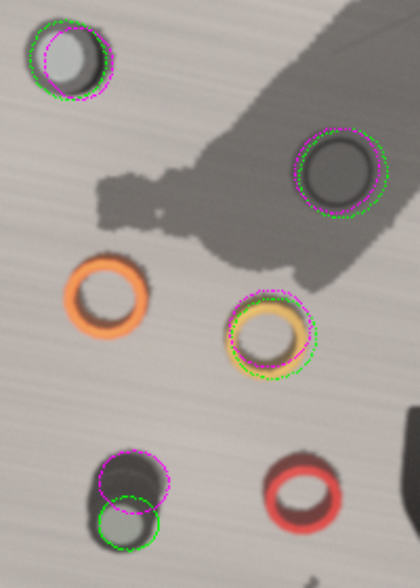

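```bash
python3 - <<'E'
from h import *
s=read_state();d=get_image("wrist");T=Tcam(d,s)
for n,u,v,z in [("cap",389.5,142,15),("gold",356.5,221.4,16),("barlow",259.5,88,34),("eyep",288,309.5,40)]: print(n,p2w(d,T,u,v,z).round(1))
ov=d["img"][:,:,::-1]
go([548,-239,100],0.212)
go([548,-239,16],0.212)
E
```

```text
cap [ 462.6 -224.3   15. ]
gold [ 549.3 -236.9   16. ]
barlow [ 439.1 -355.    34. ]
eyep [ 651.  -288.7   40. ]
[-0.1669, 0.1346, 0.4506, 0.0014, -0.0005, -0.0011]
[-0.1672, 0.1339, 0.7306, 0.0014, -0.0005, -0.0011]
```

Emit:
move_arm:
  rows: "-0.17 0.13 0.2 0 0 0 -0.42;-0.17 0.13 0.4 0 0 0 -0.42;-0.17 0.13 0.45 0 0 0 -0.42;-0.17 0.13 0.5 0 0 0 -0.42;-0.17 0.13 0.5 0 0 0 -0.42;-0.17 0.13 0.5 0 0 0 -0.42;-0.17 0.13 0.5 0 0 0 -0.42"

```text
clock: 13.52
eef_pos: [550.1, -242.9, 87.8]
tool_rot: [-3.14, 0.001, -2.933]
force: [0.3, -0.1, 1.4]
width: 60.6
gripper_force: 0.0
```

```bash
python3 - <<'E'
from h import *
go([549,-238,14],0.212)
E
```

```text
[0.0006, 0.0172, 0.2459, -0.0009, 0.0009, -0.0021]
```

Emit:
move_arm:
  rows: "0 0.017 0.1 0 0 0 -0.42;0 0.017 0.18 0 0 0 -0.42;0 0.017 0.23 0 0 0 -0.42;0 0.017 0.246 0 0 0 -0.42;0 0.017 0.246 0 0 0 -0.42;0 0.017 0.246 0 0 0 -0.42;0 0.017 0.246 0 0 0 1;0 0.017 0.246 0 0 0 1;0 0.017 0.246 0 0 0 1;0 0.017 0.246 0 0 0 1;0 0.017 0.246 0 0 0 1"

```text
clock: 14.43
eef_pos: [549.6, -238.6, 14.8]
tool_rot: [-3.139, 0.003, -2.934]
force: [-1.9, 1.2, 9.8]
width: 40.1
gripper_force: 59.1
```

Emit:
move_arm:
  rows: "0 0 -0.1 0 0 0 1;0 0 -0.2 0 0 0 1;0 0 -0.3 0 0 0 1;0 0 -0.35 0 0 0 1;0 0 -0.35 0 0 0 1;0 0 -0.35 0 0 0 1"

```text
clock: 14.93
eef_pos: [549.1, -238.2, 119.0]
tool_rot: [-3.14, 0.003, -2.934]
force: [-1.2, 0.9, -0.8]
width: 39.9
gripper_force: 60.7
```

```bash
python3 - <<'E'
from h import *
c=np.array([632.9,27]);t=0.212;e=np.array([np.cos(t),np.sin(t)]);n=np.array([-e[1],e[0]])
for N,a,b in [("A",-50,0),("B",0,-34),("C",0,34),("D",50,0)]: print(N,(c+a*e+b*n).round(1))
B=c-34*n
go([B[0],B[1],120],0.212)
s,d,T=snap("wrist","w4")
E
```

```text
A [584.   16.5]
B [640.1  -6.2]
C [625.7  60.2]
D [681.8  37.5]
[-0.4564, 0.6941, -0.0034, -0.0012, 0.0018, -0.0027]
```

View pics/w4.png

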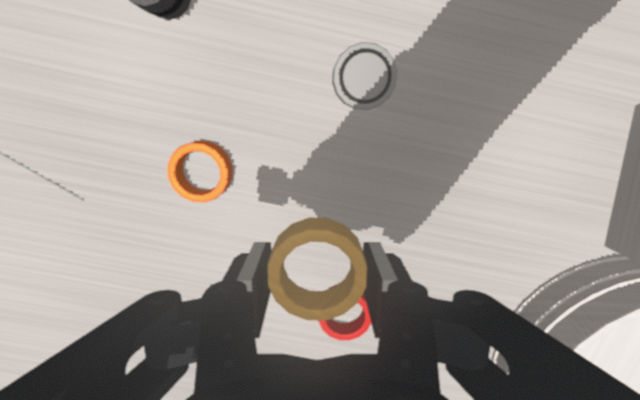

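Emit:
move_arm:
  rows: "-0.05 0.08 0 0 0 0 1;-0.11 0.17 0 0 0 0 1;-0.17 0.26 0 0 0 0 1;-0.23 0.35 0 0 0 0 1;-0.29 0.44 0 0 0 0 1;-0.35 0.53 0 0 0 0 1;-0.41 0.62 0 0 0 0 1;-0.456 0.694 0 0 0 0 1;-0.456 0.694 0 0 0 0 1;-0.456 0.694 0 0 0 0 1"

```text
clock: 15.82
eef_pos: [638.4, -3.0, 115.4]
tool_rot: [3.14, -0.002, -2.929]
force: [0.1, -0.7, -0.7]
width: 39.8
gripper_force: 60.7
```

```bash
python3 - <<'E'
from h import *
print(read_state()["eef_pos"])
go([640.1,-6.2,21.5],0.212)
s,d,T=snap("wrist","w5")
E
```

```text
[638.36760151  -3.01634898 115.42448153]
[-0.0042, -0.0121, 0.3131, 0.001, -0.0016, 0.0002]
```

View pics/w5.png

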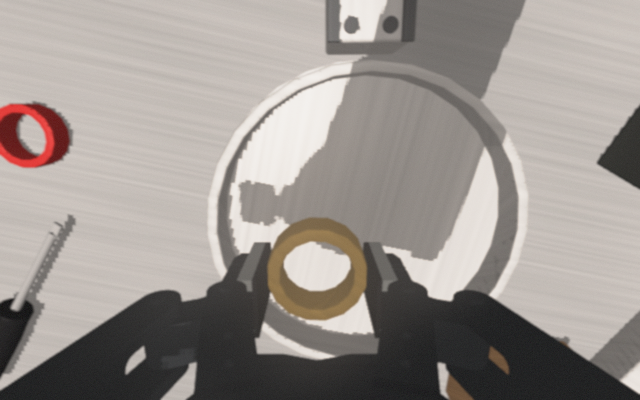

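Emit:
move_arm:
  rows: "-0.004 -0.012 0.08 0 0 0 1;-0.004 -0.012 0.16 0 0 0 1;-0.004 -0.012 0.23 0 0 0 1;-0.004 -0.012 0.28 0 0 0 1;-0.004 -0.012 0.303 0 0 0 1;-0.004 -0.012 0.31 0 0 0 1;-0.004 -0.012 0.313 0 0 0 1;-0.004 -0.012 0.313 0 0 0 1;-0.004 -0.012 0.313 0 0 0 1"

```text
clock: 16.62
eef_pos: [640.9, -10.7, 23.6]
tool_rot: [-3.141, -0.0, -2.935]
force: [0.7, -0.1, -0.5]
width: 40.2
gripper_force: 60.8
```

```bash
python3 - <<'E'
from h import *
from scipy.optimize import least_squares
im=cv2.imread("pics/w5.png")
class D(dict):pass
d=get_image("wrist");s={"eef_pos":np.array([638.368,-3.016,115.424]),"tool_rot":np.array([3.14,-0.002,-2.929])}
T=Tcam(d,s)
P=np.array([p2w(d,T,u,v,56)[:2] for u,v in [(208,215),(527,215),(365,62),(280,82),(450,85),(222,145),(518,150)]])
r=least_squares(lambda x:np.hypot(*(P-x[:2]).T)-92,[632,27]);print(r.x,r.fun.round(1))
E
```

```text
[636.99113197  26.00078022] [-2.7 -0.9 -0.4  2.1 -2.   0.7  0.9]
```

Emit:
move_arm:
  rows: "0 0.004 0.004 0 0 0 1;0 0.006 0.008 0 0 0 1;0 0.006 0.009 0 0 0 1;0 0.006 0.009 0 0 0 1;0 0.006 0.009 0 0 0 1"

```text
clock: 17.08
eef_pos: [641.4, -6.8, 21.0]
tool_rot: [3.141, 0.002, -2.933]
force: [1.0, 1.6, 4.0]
width: 40.0
gripper_force: 61.1
```

Emit:
move_arm:
  rows: "0 0 0 0 0 0 -0.18;0 0 0 0 0 0 -0.18;0 0 0 0 0 0 -0.18;0 0 -0.03 0 0 0 -0.18;0 0 -0.12 0 0 0 -0.18;0 0 -0.24 0 0 0 -0.42;0 0 -0.33 0 0 0 -0.42;0 0 -0.33 0 0 0 -0.42;0 0 -0.33 0 0 0 -0.42"

```text
clock: 17.83
eef_pos: [641.4, -8.1, 121.5]
tool_rot: [-3.14, 0.003, -2.934]
force: [-0.1, 0.5, -1.0]
width: 60.7
gripper_force: 0.0
```

```bash
python3 - <<'E'
from h import *
print(read_state()["eef_pos"])
go([462.3,-225.3,120],0.212)
s,d,T=snap("top","t5")
g=cv2.resize(d["img"][110:290,240:480,::-1],None,fx=3,fy=3);s,d2,T=snap("wrist","w6")
cv2.imwrite("pics/m5.png",cv2.resize(np.hstack([cv2.resize(g,(720,540)),cv2.resize(d2["img"][:,:,::-1],(864,540))]),(800,273)))
E
```

```text
[641.41008025  -8.08942092 121.49472748]
[0.7332, -0.5857, 0.0036, -0.0007, 0.0017, -0.0031]
```

View pics/m5.png

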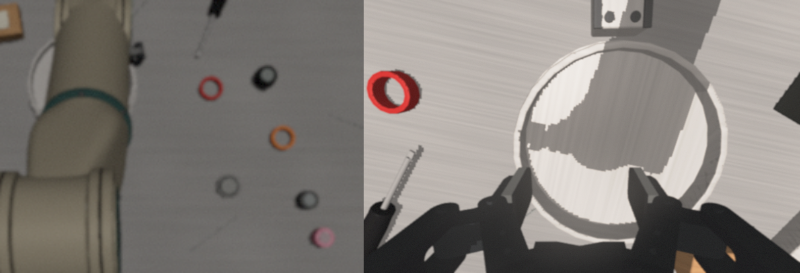

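```bash
cat > gold.py <<'E'
from h import *
def gold(img,lo=(14,70,50),hi=(32,255,255),mn=25):
    m=cv2.inRange(cv2.cvtColor(img,cv2.COLOR_RGB2HSV),lo,hi);n,l,st,c=cv2.connectedComponentsWithStats(m)
    return [(c[i].round(1).tolist(),st[i].tolist()) for i in range(1,n) if st[i][4]>mn]
E
python3 - <<'E'
from gold import *
for n in("w3","w4","w5","w6","t5","top1"):
    print(n,gold(cv2.imread(f"pics/{n}.png")[:,:,::-1]))
s,d,T=snap("scene","s6");print(gold(d["img"]))
s,d,T=snap("wrist","w7");print(w2p(d,T,[641,-7,22]),s["width"])
E
```

```text
w3 [([359.4, 222.3], [340, 202, 40, 40, 764])]
w4 [([197.2, 171.4], [168, 144, 59, 57, 878]), ([317.0, 270.8], [267, 218, 101, 102, 5482])]
w5 [([316.9, 270.5], [267, 218, 101, 102, 5439]), ([498.1, 359.4], [488, 347, 21, 26, 234]), ([456.6, 390.4], [447, 375, 26, 25, 313])]
w6 [([537.9, 371.3], [531, 360, 15, 24, 152]), ([474.6, 386.0], [455, 367, 47, 33, 942])]
t5 [([236.5, 125.9], [218, 112, 37, 28, 547])]
top1 [([236.5, 125.9], [218, 112, 37, 28, 534]), ([624.0, 155.2], [614, 152, 20, 8, 32]), ([394.6, 198.5], [387, 191, 16, 16, 124])]
[([229.8, 9.1], [220, 0, 22, 21, 162]), ([243.4, 3.8], [238, 0, 12, 10, 43]), ([355.6, 2.9], [343, 0, 25, 8, 98]), ([407.9, 57.6], [340, 19, 146, 81, 3878]), ([236.7, 25.6], [233, 20, 8, 13, 33]), ([308.8, 29.5], [302, 24, 14, 12, 116]), ([248.9, 54.5], [246, 46, 6, 16, 29]), ([2.4, 59.4], [0, 49, 7, 20, 82]), ([360.0, 82.7], [354, 79, 10, 10, 26]), ([308.8, 93.7], [301, 91, 18, 6, 75]), ([435.8, 108.1], [420, 101, 32, 16, 106]), ([7.3, 128.9], [0, 102, 24, 46, 556]), ([33.7, 137.3], [30, 133, 8, 10, 52]), ([431.4, 236.5], [410, 216, 46, 40, 910])]
(np.float64(315.70912846098975), np.float64(210.0417473094823)) 60.62985877489218
```

View pics/w7.png

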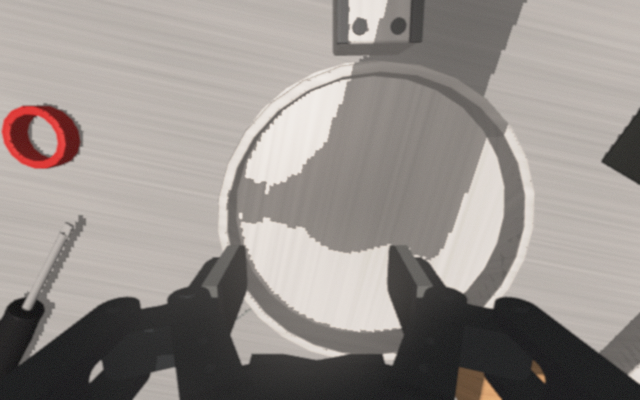

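Emit:
move_arm:
  rows: "0.3 -0.25 -0.38 0 0 0 -0.42;0.5 -0.4 -0.38 0 0 0 -0.42;0.733 -0.585 -0.38 0 0 0 -0.42;0.733 -0.585 -0.38 0 0 0 -0.42;0.733 -0.585 -0.38 0 0 0 -0.42;0.733 -0.585 -0.38 0 0 0 -0.42;0.733 -0.585 -0.38 0 0 0 -0.42;0.733 -0.585 -0.38 0 0 0 -0.42;0.733 -0.585 -0.38 0 0 0 -0.42;0.733 -0.585 -0.38 0 0 0 -0.42;0.733 -0.585 -0.38 0 0 0 -0.42"

```text
clock: 18.95
eef_pos: [462.1, -223.2, 232.7]
tool_rot: [3.14, -0.001, -2.932]
force: [0.6, -0.1, -0.1]
width: 60.9
gripper_force: 0.0
```

```bash
python3 - <<'E'
from gold import *
print(read_state()["eef_pos"])
for n in("top","scene","wrist"):
    s,d,T=snap(n,n+"8");print(n,gold(d["img"],mn=8) if n!="scene" else [x for x in gold(d["img"],mn=8) if x[0][1]>130])
    if n=="top": print("exp",w2p(d,T,[641,-7,22]))
    if n=="scene": print("exp",w2p(d,T,[641,-7,22]))
print("s0",[x for x in gold(cv2.imread("pics/scene0.png")[:,:,::-1],mn=8) if x[0][1]>130])
E
```

```text
[ 462.08087525 -223.20223196  232.67628661]
top [([236.5, 125.8], [218, 112, 37, 28, 540]), ([622.9, 155.9], [619, 154, 9, 6, 14])]
exp (np.float64(306.6199119549172), np.float64(164.642915130595))
scene [([33.7, 137.5], [30, 133, 8, 10, 52]), ([40.6, 135.7], [39, 133, 4, 6, 11]), ([629.8, 136.3], [628, 134, 5, 6, 11]), ([431.3, 236.6], [410, 216, 46, 40, 910])]
exp (np.float64(338.5067874644707), np.float64(235.2120365917371))
wrist [([209.5, 215.0], [195, 212, 29, 11, 58]), ([202.6, 242.6], [195, 238, 18, 8, 33])]
s0 [([33.7, 137.5], [30, 133, 8, 10, 52]), ([40.5, 135.5], [39, 133, 4, 6, 11]), ([431.3, 236.6], [410, 216, 46, 41, 909]), ([227.7, 248.1], [218, 240, 20, 17, 257])]
```

```bash
python3 - <<'E'
from h import *
a=cv2.imread("pics/top1.png").astype(int);b=cv2.imread("pics/top8.png").astype(int)
m=(np.abs(a-b).max(2)>25).astype(np.uint8);n,l,st,c=cv2.connectedComponentsWithStats(m)
print([(c[i].round().tolist(),st[i].tolist()) for i in range(1,n) if st[i][4]>15])
g=b.sum(2)//3
for v in range(124,206,3): print(v,"".join("%4d"%g[v,u] for u in range(252,336,3)))
print("sat")
sat=b.max(2)-b.min(2)
for v in range(124,206,4): print(v,"".join("%3d"%sat[v,u] for u in range(252,336,3)))
E
```

```text
[([295.0, 142.0], [260, 131, 68, 35, 290]), ([293.0, 163.0], [286, 157, 15, 14, 161]), ([379.0, 302.0], [283, 176, 194, 224, 15844]), ([180.0, 220.0], [144, 184, 73, 73, 4057]), ([394.0, 199.0], [386, 191, 17, 16, 129]), ([303.0, 206.0], [298, 199, 9, 15, 81]), ([306.0, 222.0], [302, 217, 9, 12, 80]), ([439.0, 242.0], [435, 236, 15, 12, 81]), ([110.0, 361.0], [0, 308, 262, 92, 7294])]
124   91  97 107 106 106 108 107 107 109 109 107 108 108 109 107 109 106 106 106 108 108 106 106 107 106 109 108 110
127   95  89 110 108 106 108 107 108 107 107 106 109 108 108 106 107 107 107 106 106 106 105 108 101 105 109 106 111
130   95  81 107 107 108 107 107 107 106 105 108 117 117 124 125 119 118 115 107 104 105 106 103 103 106 107 106 107
133   43  71 105 106 107 104 106 107 112 121 119  88  78  83  81  78  77  96 119 122 109 105 107 108 109 107 110 109
136   75  96 107 109 109 109 108 119 116  80 107 125 136 140 141 137 134 131  95  80 120 110 105 105 105 108 106 107
139  107 110 107 107 110 108 121  85  99 135 141 141 141 140 141 139 141 142 141 131  85 108 118 107 108 107 107 107
142  108 1
[... 3736 characters left out ...]
 7  7  7  6  6  8  7  7  8  7  8  6  7  7  8  7  8  8  7  8  8  8  8  6  3  4
180   5  3  4  6  8  7  8  8  6  7  6  7  8  8  7  8  6  7  7  8  7  7  8  7  7  7  4  5
184   4  6  5  5  6  7  7  7  9  8  7  6  6  8  8  8  7  8  6  7  8  7  7  7  6  3  4  4
188   4  5  3  5  5  5  7  8  7  7  8  8  8  7  7  7  7  8  8  7  9  6  6  6  5  5  4  6
192   5  4  4  4  5  3  4  6  8  7  8  7  8  6  9  6  6  8  7  8  7  6  5  5  5  5  5  5
196   6  5  4  7  5  5  4  6  6  7  7  7  8  6  7  8  8  6  6  6  4  6  5  5  5  6  5  4
200   5  5  4  5  4  4  4  4  4  3  5  4  3  5  6  6  6  6  5  4  5  5  4  5  3  6  4  5
204   5  6  5  4  6  5  4  6  4  6  6  5  4  4  4  5  7  8  4  5  3  5  4  6  5  5  5  3
```

```bash
python3 - <<'E'
from gold import *
s=read_state();d=get_image("wrist");T=Tcam(d,s)
for P in [(544,-320,16),(631,-197,16),(462,-225,15),(549,-238,16)]: print(P,w2p(d,T,P))
for n in("wrist8","scene8","scene0","top8","top1"):
    print(n,[x for x in gold(cv2.imread(f"pics/{n}.png")[:,:,::-1],(0,60,50),(40,255,255),20) if n[:2]!="sc" or x[0][1]>180])
E
```

```text
(544, -320, 16) (np.float64(208.27486215138168), np.float64(228.9240450077373))
(631, -197, 16) (np.float64(306.89979236863115), np.float64(321.2936410964583))
(462, -225, 15) (np.float64(313.4736948912594), np.float64(171.71417919207903))
(549, -238, 16) (np.float64(284.59532666619305), np.float64(248.38896577220527))
wrist8 [([208.9, 227.2], [188, 207, 43, 41, 996]), ([305.7, 318.7], [288, 299, 36, 39, 863])]
scene8 [([431.6, 237.1], [410, 216, 46, 41, 1068]), ([627.9, 258.0], [612, 239, 28, 37, 516]), ([189.4, 258.8], [179, 250, 22, 19, 324]), ([258.8, 264.7], [249, 256, 21, 19, 295])]
scene0 [([431.6, 237.0], [410, 216, 46, 41, 1069]), ([627.9, 258.1], [612, 239, 28, 37, 510]), ([227.7, 248.2], [218, 240, 20, 18, 271]), ([189.4, 258.9], [179, 250, 22, 19, 323]), ([258.9, 264.7], [249, 256, 21, 19, 296])]
top8 [([236.5, 126.2], [218, 112, 37, 28, 609]), ([620.0, 157.1], [604, 149, 36, 22, 77]), ([379.0, 167.5], [371, 160, 17, 16, 140]), ([612.5, 265.2], [611, 258, 6, 14, 22])]
top1 [([236.5, 126.2], [218, 112, 37, 28, 605]), ([620.7, 156.4], [604, 149, 36, 18, 69]), ([378.9, 167.6], [371, 160, 17, 16, 142]), ([394.7, 198.5], [387, 191, 17, 16, 135]), ([426.2, 200.3], [418, 192, 18, 18, 165]), ([609.4, 199.8], [607, 194, 9, 15, 31]), ([623.1, 203.3], [612, 199, 24, 9, 51]), ([610.3, 227.9], [609, 221, 7, 13, 23]), ([612.7, 266.7], [612, 262, 4, 12, 21])]
```

```bash
python3 - <<'E'
from gold import *
a=cv2.imread("pics/scene0.png").astype(int)
for nm in("s6","scene8"):
    b=cv2.imread(f"pics/{nm}.png").astype(int)
    m=(np.abs(a-b).max(2)>25).astype(np.uint8);n,l,st,c=cv2.connectedComponentsWithStats(m)
    print(nm,[(c[i].round().tolist(),st[i].tolist()) for i in range(1,n) if st[i][4]>15])
    x0=gold(a.astype(np.uint8)[:,:,::-1],mn=8);x=gold(b.astype(np.uint8)[:,:,::-1],mn=8)
    print([q for q in x if not any(abs(q[0][0]-p[0][0])+abs(q[0][1]-p[0][1])<4 for p in x0)])
t=cv2.imread("pics/top8.png")[100:400,200:500];sc=cv2.imread("pics/scene8.png")[:,60:480]
cv2.imwrite("pics/m8.png",np.hstack([cv2.resize(t,(400,400)),cv2.resize(sc,(400,381))[:381] if 0 else cv2.resize(sc,(400,400))]))
E
```

```text
s6 [([224.0, 5.0], [220, 0, 10, 13, 81]), ([245.0, 17.0], [222, 0, 39, 38, 512]), ([267.0, 13.0], [258, 0, 22, 32, 288]), ([348.0, 13.0], [329, 0, 43, 30, 559]), ([355.0, 3.0], [342, 0, 28, 9, 170]), ([373.0, 9.0], [369, 0, 9, 20, 49]), ([380.0, 15.0], [374, 0, 11, 29, 65]), ([441.0, 32.0], [415, 1, 48, 64, 1583]), ([213.0, 33.0], [207, 13, 13, 42, 360]), ([339.0, 137.0], [256, 14, 190, 224, 10567]), ([232.0, 40.0], [219, 20, 30, 36, 684]), ([258.0, 53.0], [256, 37, 4, 34, 85]), ([230.0, 67.0], [227, 63, 10, 12, 33]), ([265.0, 141.0], [251, 134, 29, 14, 196]), ([410.0, 177.0], [378, 160, 66, 35, 1667]), ([302.0, 191.0], [297, 187, 10, 10, 70]), ([359.0, 240.0], [332, 230, 57, 14, 106]), ([228.0, 249.0], [219, 240, 20, 18, 259])]
[([229.8, 9.1], [220, 0, 22, 21, 162]), ([243.4, 3.8], [238, 0, 12, 10, 43]), ([355.6, 2.9], [343, 0, 25, 8, 98]), ([368.8, 7.2], [368, 5, 3, 6, 9]), ([210.1, 17.4], [208, 14, 6, 7, 18]), ([407.9, 57.6], [340, 19, 146, 81, 3878]), ([236.7, 25.6], [233, 20, 8, 13, 33]), ([308.8, 29.5], [302, 24, 14, 12, 116]), ([373.1, 28.8], [370, 28, 8, 3, 11]), ([234.2, 35.
[... 1852 characters left out ...]
([408.3, 29.9], [336, 19, 150, 24, 1340]), ([195.4, 28.5], [191, 21, 11, 16, 42]), ([206.1, 33.8], [198, 24, 16, 20, 77]), ([224.1, 32.3], [218, 25, 13, 17, 53]), ([236.2, 30.3], [232, 26, 11, 10, 26]), ([241.6, 34.4], [239, 33, 5, 5, 9]), ([224.6, 41.2], [220, 38, 8, 7, 20]), ([579.1, 43.4], [576, 40, 7, 8, 15]), ([213.0, 44.8], [211, 43, 6, 5, 9]), ([228.7, 51.1], [224, 45, 10, 12, 21]), ([239.3, 48.6], [237, 46, 6, 7, 15]), ([237.3, 55.3], [232, 51, 12, 9, 30]), ([245.7, 56.7], [243, 55, 7, 4, 10]), ([222.2, 61.5], [217, 56, 11, 11, 28]), ([569.6, 65.9], [568, 63, 4, 7, 9]), ([223.7, 70.2], [221, 68, 5, 5, 10]), ([228.4, 80.1], [225, 78, 7, 6, 12]), ([629.8, 136.3], [628, 134, 5, 6, 11])]
```

View pics/m8.png

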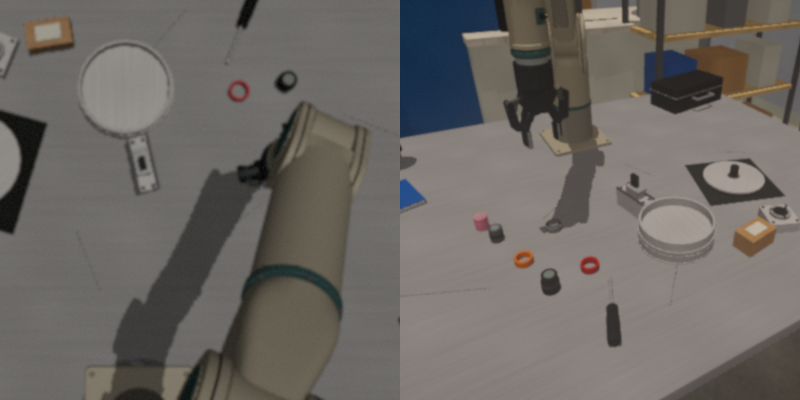

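```bash
python3 -c "
from h import *
go([650,-290,190],0.212)"
```

```text
[-0.5653, -0.349, 0.1421, 0.0007, -0.0005, -0.0009]
```

Emit:
move_arm:
  rows: "-0.565 -0.349 0.142 0 0 0 -0.42;-0.565 -0.349 0.142 0 0 0 -0.42;-0.565 -0.349 0.142 0 0 0 -0.42;-0.565 -0.349 0.142 0 0 0 -0.42;-0.565 -0.349 0.142 0 0 0 -0.42;-0.565 -0.349 0.142 0 0 0 -0.42;-0.565 -0.349 0.142 0 0 0 -0.42;-0.565 -0.349 0.142 0 0 0 -0.42;-0.565 -0.349 0.142 0 0 0 -0.42"

```text
clock: 19.9
eef_pos: [648.2, -291.3, 191.3]
tool_rot: [3.141, -0.001, -2.933]
force: [-0.6, 0.2, -0.1]
width: 60.5
gripper_force: 0.0
```

```bash
python3 - <<'E'
from gold import *
print(read_state()["eef_pos"])
for n in("top","scene","wrist"):
    s,d,T=snap(n,n+"9");print(n,[x for x in gold(d["img"],(0,60,40),(40,255,255),10) if n!="scene" or x[0][1]>100])
    if n=="top":
        a=cv2.imread("pics/top1.png")[:,:,::-1].astype(int);m=(np.abs(a-d["img"]).max(2)>22).astype(np.uint8);k,l,st,c=cv2.connectedComponentsWithStats(m)
        print([(c[i].round().tolist(),st[i].tolist()) for i in range(1,k) if st[i][4]>12])
E
```

```text
[ 648.21104023 -291.2953009   191.3354789 ]
top [([236.5, 126.2], [218, 112, 37, 28, 609]), ([624.1, 219.0], [604, 149, 36, 143, 4241]), ([378.9, 167.6], [371, 160, 17, 17, 139])]
[([380.0, 274.0], [284, 70, 222, 330, 21894]), ([295.0, 142.0], [260, 131, 68, 35, 299]), ([293.0, 163.0], [286, 156, 15, 15, 167]), ([180.0, 220.0], [144, 184, 73, 73, 4095]), ([303.0, 206.0], [297, 198, 10, 16, 92]), ([306.0, 222.0], [300, 217, 11, 12, 84]), ([441.0, 242.0], [434, 236, 17, 13, 150]), ([432.0, 289.0], [426, 285, 13, 9, 49]), ([445.0, 296.0], [443, 292, 5, 8, 17]), ([453.0, 299.0], [451, 294, 5, 10, 18]), ([109.0, 360.0], [0, 308, 263, 92, 7432])]
scene [([7.8, 128.3], [0, 101, 24, 47, 676]), ([435.6, 108.1], [420, 101, 32, 16, 147]), ([246.4, 141.4], [217, 124, 64, 29, 681]), ([33.8, 137.6], [30, 133, 9, 10, 58]), ([40.6, 135.7], [39, 133, 4, 7, 17]), ([431.5, 237.1], [410, 216, 46, 41, 1062]), ([627.9, 258.3], [612, 239, 28, 38, 528]), ([189.5, 258.9], [179, 250, 22, 19, 322]), ([258.6, 264.8], [249, 255, 21, 20, 310])]
wrist [([306.3, 50.7], [281, 24, 52, 56, 1334]), ([420.3, 183.9], [396, 161, 49, 47, 1174])]
```

```bash
python3 - <<'E'
from h import *
go([650,-290,16],0.212)
s=read_state();d=get_image("wrist");T=Tcam(d,s)
g=d["img"].astype(int).sum(2)//3
print(w2p(d,T,(650,-290,40)),w2p(d,T,(650,-290,0)),w2p(d,T,(668,-290,40)))
u,v=map(int,w2p(d,T,(650,-290,40)))
for y in range(v-70,v+40,6): print(y,"".join("%4d"%g[y,x] for x in range(u-50,u+51,4)))
E
```

```text
[-0.0053, 0.0052, 0.5873, -0.0003, 0.0004, -0.0027]
(np.float64(317.439973757726), np.float64(189.46196414512696)) (np.float64(317.35792353691716), np.float64(179.25046948360372)) (np.float64(313.0036379737987), np.float64(209.93584383686832))
119  192 191 190 185 186 187 188 189 192 193 193 192 191 188 189 186 189 187 188 130 115 116 117 118 117 117
125  184 185 185 184 188 190 191 192 192 191 188 187 189 189 190 190 194 149 142 120 119 116 118 118 115 117
131  187 185 184 186 189 191 188 187 186 186 187 189 192 191 193 185 120 119 117 117 114 118 117 119 117 119
137  190 188 189 188 189 192 192 189 190 188 190 192 192 186 142 117 118 117 117 119 119 119 118 116 116 116
143  191 189 186 186 186 189 190 194 191 192 192 192 193 153 120 119 119 119 120 120 119 118 115 115 116 117
149  186 186 186 166 120 176 168 178 189 189 188 117 119 119 120 121 120 119 121 120 120 120 118 119 117 120
155  187 186 184 120 116 119 117 167 117 119 119 119 120 121 118 119 120 117 117 117 118 118 119 118 120 118
161  189 188 186 146 114 115 117 118 118 118  97  71  63  70  94 120 120 120 121 118 118 119 
[... 514 characters left out ...]
67 157  65  74 119 119 119 120 120 121 119 120
197  184 185 182 184 183 186 185 185  75  93 169 168 169 168 168  88  65 177 162 122 122 120 120 119 119 129
203  188 186 186 186 185 186 185 186 183  86  76  86  96  86  71  72 183 191 186 184 187 184 188 189 189 193
209  185 187 188 188 190 190 189 187 188 183 186 160 156 167 187 189 189 188 187 186 187 190 191 192 190 186
215  186 185 185 182 180 182 183 183 185 185 188 187 190 191 190 188 183 188 186 186 187 189 188 189 190 188
221  185 186 188 188 190 189 188 187 189 185 182 184 184 183 186 186 186 188 189 189 191 188 187 189 186 186
227  187 187 187 182 185 184 184 185 187 186 187 190 187 188 189 188 186 186 185 186 186 185 185 185 185 190
```

Emit:
move_arm:
  rows: "-0.005 0.005 0.13 0 0 0 -0.42;-0.005 0.005 0.26 0 0 0 -0.42;-0.005 0.005 0.38 0 0 0 -0.42;-0.005 0.005 0.47 0 0 0 -0.42;-0.005 0.005 0.55 0 0 0 -0.42;-0.005 0.005 0.58 0 0 0 -0.42;-0.005 0.005 0.585 0 0 0 -0.42;-0.005 0.005 0.585 0 0 0 -0.42;-0.005 0.005 0.585 0 0 0 0.2;-0.005 0.005 0.585 0 0 0 1;-0.005 0.005 0.585 0 0 0 1;-0.005 0.005 0.585 0 0 0 1"

```text
clock: 21.1
eef_pos: [652.0, -291.0, 18.2]
tool_rot: [-3.139, 0.004, -2.934]
force: [-0.7, -0.9, 7.4]
width: 35.1
gripper_force: 60.0
```

Emit:
move_arm:
  rows: "0 0 0 0 0 0 1;0 0 0 0 0 0 1;0 0 -0.1 0 0 0 1;0 0 -0.2 0 0 0 1;0 0 -0.3 0 0 0 1;0 0 -0.4 0 0 0 1;0 0 -0.4 0 0 0 1;0 0 -0.4 0 0 0 1"

```text
clock: 21.77
eef_pos: [651.9, -290.8, 138.8]
tool_rot: [-3.138, 0.005, -2.934]
force: [-1.2, 0.2, -1.5]
width: 35.1
gripper_force: 60.1
```

```bash
python3 - <<'E'
from h import *
s=read_state();print(s["eef_pos"],s["width"],s["gripper_force"],s["force"])
c=np.array([634,26.5]);t=0.212;e=np.array([np.cos(t),np.sin(t)]);n=np.array([-e[1],e[0]])
for N,a,b in [("A",-50,0),("B",0,-34),("C",0,34),("D",50,0)]: print(N,(c+a*e+b*n).round(1))
go([*(c+50*e),135],0.212)
E
```

```text
[ 651.87500115 -290.80737703  138.76573837] 35.086307520901315 60.09721398353577 [-1.17468127  0.20318781 -1.54729215]
A [585.1  16. ]
B [641.2  -6.7]
C [626.8  59.7]
D [682.9  37. ]
[-0.3267, 1.0479, 0.0108, -0.002, 0.0029, -0.0026]
```

Emit:
move_arm:
  rows: "-0.025 0.08 0 0 0 0 1;-0.05 0.16 0 0 0 0 1;-0.075 0.25 0 0 0 0 1;-0.1 0.34 0 0 0 0 1;-0.13 0.43 0 0 0 0 1;-0.163 0.524 0 0 0 0 1"

```text
clock: 22.27
eef_pos: [664.3, -125.2, 134.0]
tool_rot: [3.141, -0.003, -2.934]
force: [-0.1, 0.1, -0.8]
width: 35.0
gripper_force: 60.2
```

Emit:
move_arm:
  rows: "-0.025 0.08 0 0 0 0 1;-0.05 0.16 0 0 0 0 1;-0.075 0.25 0 0 0 0 1;-0.1 0.34 0 0 0 0 1;-0.13 0.43 0 0 0 0 1;-0.15 0.49 0 0 0 0 1;-0.163 0.524 0 0 0 0 1;-0.163 0.524 0 0 0 0 1;-0.163 0.524 0 0 0 0 1;-0.163 0.524 0 0 0 0 1"

```text
clock: 23.1
eef_pos: [680.7, 34.7, 135.0]
tool_rot: [-3.14, -0.002, -2.936]
force: [0.2, -0.9, -1.2]
width: 35.2
gripper_force: 60.2
```

```bash
python3 - <<'E'
from gold import *
s,d,T=snap("wrist","w10");print(s["eef_pos"],s["width"],gold(d["img"],(0,60,40),(40,255,255),20))
s,d,T=snap("top","t10");print(gold(d["img"],(0,60,40),(40,255,255),10))
s,d,T=snap("scene","s10");print([x for x in gold(d["img"],(0,60,40),(40,255,255),10) if x[0][1]>100])
go([682.9,37,25],0.212)
E
```

```text
[680.69655795  34.69034089 135.02832021] 35.23874243659045 [([18.0, 64.8], [0, 31, 38, 63, 1512]), ([498.7, 294.1], [418, 269, 145, 72, 4682]), ([489.5, 357.4], [478, 351, 24, 14, 231])]
[([235.2, 126.0], [218, 112, 35, 28, 560]), ([624.1, 219.0], [604, 149, 36, 143, 4237]), ([378.9, 167.6], [371, 160, 17, 16, 142]), ([426.3, 200.3], [418, 192, 18, 18, 167])]
[([7.8, 128.3], [0, 101, 24, 47, 673]), ([435.8, 108.1], [420, 101, 32, 16, 148]), ([241.1, 141.8], [207, 124, 74, 31, 790]), ([33.8, 137.6], [30, 133, 9, 10, 60]), ([40.5, 135.9], [39, 133, 4, 7, 19]), ([431.6, 237.0], [410, 216, 46, 41, 1073]), ([627.9, 258.3], [612, 239, 28, 38, 524]), ([189.4, 258.9], [179, 250, 22, 19, 323]), ([258.8, 264.7], [249, 256, 21, 19, 294])]
[-0.0077, 0.0053, 0.3681, -0.0007, -0.0003, -0.0044]
```

Emit:
move_arm:
  rows: "-0.008 0.005 0.08 0 0 0 1;-0.008 0.005 0.16 0 0 0 1;-0.008 0.005 0.24 0 0 0 1;-0.008 0.005 0.3 0 0 0 1;-0.008 0.005 0.34 0 0 0 1;-0.008 0.005 0.36 0 0 0 1;-0.008 0.005 0.363 0 0 0 1;-0.008 0.005 0.363 0 0 0 1;-0.008 0.005 0.363 0 0 0 1;-0.008 0.005 0.363 0 0 0 1"

```text
clock: 24.08
eef_pos: [684.2, 39.6, 28.0]
tool_rot: [-3.141, 0.002, -2.934]
force: [-0.0, 0.3, -0.9]
width: 35.4
gripper_force: 60.2
```

Emit:
move_arm:
  rows: "0 0 0.004 0 0 0 1;0 0 0.008 0 0 0 1;0 0 0.011 0 0 0 1;0 0 0.013 0 0 0 1;0 0 0.013 0 0 0 1"

```text
clock: 24.5
eef_pos: [683.5, 39.7, 24.2]
tool_rot: [3.142, 0.001, -2.934]
force: [-3.3, -0.1, 7.3]
width: 34.9
gripper_force: 61.2
```

Emit:
move_arm:
  rows: "0 0 -0.003 0 0 0 0.1;0 0 -0.003 0 0 0 0;0 0 -0.003 0 0 0 -0.1;0 0 -0.003 0 0 0 -0.18;0 0 -0.003 0 0 0 -0.18;0 0 -0.003 0 0 0 -0.18;0 0 -0.003 0 0 0 -0.18"

```text
clock: 25.08
eef_pos: [683.1, 39.6, 23.4]
tool_rot: [3.142, -0.0, -2.934]
force: [0.0, 0.2, 0.1]
width: 50.4
gripper_force: 0.0
```

```bash
python3 - <<'E'
from h import *
s,d,T=snap("wrist","w11");print(s["eef_pos"],s["width"])
E
```

```text
[683.08665919  39.59913154  23.42066313] 50.40816523003155
```

Emit:
move_arm:
  rows: "0 0 -0.03 0 0 0 -0.18;0 0 -0.06 0 0 0 -0.18;0 0 -0.1 0 0 0 -0.18;0 0 -0.15 0 0 0 -0.18;0 0 -0.2 0 0 0 -0.18;0 0 -0.3 0 0 0 -0.18;0 0 -0.4 0 0 0 -0.18;0 0 -0.4 0 0 0 -0.18;0 0 -0.4 0 0 0 -0.18"

```text
clock: 25.88
eef_pos: [685.2, 39.7, 147.8]
tool_rot: [-3.141, 0.007, -2.934]
force: [0.5, 0.3, -0.5]
width: 50.4
gripper_force: 0.0
```

```bash
python3 - <<'E'
from h import *
s,d,T=snap("wrist","w12");print(s["eef_pos"],s["width"])
def coarse(nm):
    g=cv2.imread(f"pics/{nm}.png").astype(int).sum(2)//3
    for v in range(100,350,10): print(v,"".join("%4d"%g[v,u] for u in range(200,440,10)))
coarse("w12");print(w2p(d,T,(683.5,38,46)),w2p(d,T,(683.5,38,6)))
E
```

```text
[685.21655211  39.67917829 147.79831483] 50.439097265614926
100  228 230 231 229 231 228 231 231 233 231 229 233 230 232 150 139 139 138 135 135 138 132 135 136
110  227 226 232 228 232 230 231 231 234 230 231 231 228 230 140 138 140 134 134 136 139 136 134 136
120  228 226 233 228 234 232 229 232 233 231 231 231 227 226 135 138 140 137 137 136 135 134 132 135
130  229 228 232 229 232 233 230 232 232 231 231 230 225 157 137 137 138 137 135 136 130 134 136 134
140  231 230 231 230 231 231 231 229 230 229 229 229 220 138 139 135 137 135 132 137 131 134 136 136
150  231 231 229 230 227 229 231 229 229 227 230 220 140 139 135 137 135 133 130 138 133 132 131 135
160  215 232 229 226 226 228 230 231 229 227 230 138 137 136 135 136 133 134 134 134 133 133 135 119
170  117 231 228 227 226 227 139 144 229 196 139 139 134 137 136 136 135 133 135 128 135 136 136 104
180  102 224 226 230 229 227 139 141 141 137 129  72  72  70 137 134 132 130 140 131 133 133 128 102
190  102 102 225 230 229 229 141 139 139 139  71 167 165 149  95 135 132 131 137 133 131 134 104 125
200  229 103 126 228 228 229 1
[... 911 characters left out ...]
 178 179 180 178 180 181 182 181 179 181 179  60  55 110  50  51  47
300   52  56  55  56  58  56 177 180 179 182 180 180 180 179 178 177 176 177  61  54  51  47  47  44
310   47  51  49  55  55  59 180 181 177 180 179 177 178 182 183 182 178 179 166  53  49  47  43  40
320   47  50  52  52  56 159 179 181 183 181 181 182 180 175 178 177 175 176 178  48  49  44  41  34
330   45  43  50  50  54 180 180 184 178 179 179 179 180 182 180 181 177 179 177  50  46  44  40  33
340   45  41  49  47  49 179 181 183 178 183 179 177 178 179 177 178 177 173 179 108  44  42  39  37
(np.float64(313.5744886283172), np.float64(200.9224309302814)) (np.float64(314.03380330578796), np.float64(186.9784082071312))
```

```bash
python3 - <<'E'
from gold import *
a=cv2.imread("pics/top1.png").astype(int);H=np.ones((400,640),bool)
for n in("t5","top8","top9","t10"):
    b=cv2.imread(f"pics/{n}.png").astype(int);m=np.abs(a-b).max(2)>22;H&=cv2.dilate(m.astype(np.uint8),np.ones((3,3)))>0
k,l,st,c=cv2.connectedComponentsWithStats(H.astype(np.uint8))
s=read_state();d=get_image("top");T=Tcam(d,s)
print([(c[i].round().tolist(),st[i].tolist(),p2w(d,T,*c[i],10).round().tolist()) for i in range(1,k) if st[i][4]>40])
go([462.3,-225.3,160],0.212)
a=cv2.imread("pics/scene0.png").astype(int);H=np.ones((400,640),bool)
for n in("s6","scene8","scene9","s10"):
    b=cv2.imread(f"pics/{n}.png").astype(int);m=np.abs(a-b).max(2)>22;H&=cv2.dilate(m.astype(np.uint8),np.ones((3,3)))>0
k,l,st,c=cv2.connectedComponentsWithStats(H.astype(np.uint8))
print([(c[i].round().tolist(),st[i].tolist()) for i in range(1,k) if st[i][4]>30])
E
```

```text
[([296.0, 145.0], [259, 130, 70, 43, 598], [698.0, 23.0, 10.0]), ([293.0, 163.0], [285, 156, 17, 16, 218], [647.0, 30.0, 10.0]), ([180.0, 220.0], [143, 183, 75, 75, 4394], [497.0, 327.0, 10.0]), ([394.0, 199.0], [385, 190, 19, 18, 236], [551.0, -237.0, 10.0]), ([303.0, 205.0], [296, 197, 13, 18, 162], [535.0, 4.0, 10.0]), ([306.0, 224.0], [300, 216, 14, 17, 188], [485.0, -5.0, 10.0]), ([109.0, 360.0], [0, 307, 263, 93, 7920], [140.0, 497.0, 10.0]), ([302.0, 369.0], [283, 323, 36, 74, 1337], [117.0, 5.0, 10.0])]
[0.9019, -0.7123, -0.0526, 0.0001, 0.0002, -0.0026]
[([238.0, 26.0], [205, 0, 76, 57, 2120]), ([441.0, 32.0], [414, 0, 50, 66, 2000]), ([354.0, 128.0], [267, 118, 180, 20, 2016]), ([260.0, 146.0], [252, 138, 17, 21, 185]), ([413.0, 178.0], [381, 159, 64, 37, 1777]), ([338.0, 208.0], [296, 172, 94, 73, 2026]), ([228.0, 249.0], [217, 239, 23, 20, 373])]
```

```bash
python3 - <<'E'
from gold import *
h=lambda n:cv2.cvtColor(cv2.imread(f"pics/{n}.png"),cv2.COLOR_BGR2HSV)
a=h("scene0");m=cv2.inRange(a,(14,70,50),(32,255,255))[238:260,216:240];print("scene ring",np.percentile(a[238:260,216:240][m>0],[5,50,95],axis=0).tolist())
a=h("top1");m=cv2.inRange(a,(14,70,50),(32,255,255))[190:208,385:404];print("top ring",np.percentile(a[190:208,385:404][m>0],[5,50,95],axis=0).tolist())
for n in("s6","scene8","scene9","s10","scene0"):
    print(n,[x for x in gold(cv2.imread(f"pics/{n}.png")[:,:,::-1],(15,100,60),(30,255,255),6) if x[0][1]>90])
for n in("t5","top8","top9","t10","top1"):
    print(n,[x for x in gold(cv2.imread(f"pics/{n}.png")[:,:,::-1],(15,60,40),(30,255,255),4)])
E
```

```text
scene ring [[17.0, 78.6, 101.0], [19.0, 144.0, 125.0], [20.0, 162.0, 153.0]]
top ring [[18.0, 76.15, 93.0], [19.0, 109.0, 120.0], [20.0, 133.0, 127.0]]
s6 [([308.6, 93.7], [302, 92, 15, 4, 40]), ([2.1, 107.3], [0, 103, 7, 10, 26]), ([4.7, 118.8], [0, 114, 11, 10, 37]), ([5.9, 127.8], [0, 125, 14, 8, 36]), ([6.0, 137.6], [0, 130, 15, 17, 79]), ([33.7, 137.5], [31, 134, 6, 8, 34]), ([20.2, 141.6], [17, 139, 6, 5, 16]), ([433.3, 230.5], [413, 217, 42, 26, 364])]
scene8 [([308.8, 93.7], [302, 92, 15, 4, 39]), ([1.7, 106.6], [0, 102, 5, 9, 22]), ([430.1, 105.6], [428, 104, 5, 4, 8]), ([1.5, 119.1], [0, 117, 5, 6, 13]), ([5.3, 133.1], [0, 121, 14, 26, 132]), ([33.6, 137.3], [31, 134, 6, 8, 35]), ([20.0, 141.1], [17, 139, 6, 5, 16]), ([12.8, 142.5], [10, 141, 6, 4, 8]), ([433.2, 230.4], [413, 217, 42, 26, 365])]
scene9 [([308.5, 93.8], [302, 92, 15, 4, 35]), ([3.1, 107.9], [0, 102, 9, 13, 39]), ([1.9, 119.1], [0, 116, 5, 8, 18]), ([5.9, 126.9], [0, 123, 15, 10, 38]), ([2.9, 138.3], [0, 129, 8, 18, 64]), ([10.2, 136.6], [6, 132, 9, 9, 23]), ([33.6, 137.3], [31, 134, 6, 8, 32]), ([20.3, 141.2
[... 2835 characters left out ...]
, 5]), ([636.5, 256.8], [634, 254, 6, 6, 13]), ([613.4, 264.1], [612, 261, 4, 8, 13]), ([618.2, 266.8], [617, 266, 3, 3, 5]), ([614.6, 286.9], [614, 285, 2, 5, 7]), ([637.9, 289.6], [635, 287, 5, 5, 11])]
top1 [([236.4, 125.7], [218, 112, 37, 28, 412]), ([622.1, 173.3], [604, 149, 36, 50, 671]), ([394.7, 198.5], [387, 191, 17, 16, 135]), ([637.9, 192.1], [636, 191, 4, 3, 7]), ([628.6, 201.0], [612, 193, 28, 18, 163]), ([625.8, 196.6], [625, 196, 3, 2, 5]), ([609.2, 200.0], [608, 199, 3, 3, 5]), ([625.3, 246.9], [608, 204, 32, 88, 1102]), ([609.8, 219.2], [608, 218, 4, 3, 6]), ([613.8, 239.2], [612, 238, 4, 3, 6]), ([613.2, 256.0], [611, 252, 5, 9, 19]), ([612.8, 264.2], [612, 263, 3, 3, 5])]
```

Emit:
move_arm:
  rows: "0.45 -0.356 -0.1 0 0 0 -0.42;0.45 -0.356 -0.1 0 0 0 -0.42;0.902 -0.712 -0.1 0 0 0 -0.42;0.902 -0.712 -0.1 0 0 0 -0.42;0.902 -0.712 -0.1 0 0 0 -0.42;0.902 -0.712 -0.1 0 0 0 -0.42;0.902 -0.712 -0.1 0 0 0 -0.42;0.902 -0.712 -0.1 0 0 0 -0.42;0.902 -0.712 -0.1 0 0 0 -0.42;0.902 -0.712 -0.1 0 0 0 -0.42;0.902 -0.712 -0.1 0 0 0 -0.42"

```text
clock: 26.9
eef_pos: [461.7, -225.5, 173.1]
tool_rot: [3.141, -0.001, -2.936]
force: [0.5, -0.6, -0.2]
width: 60.8
gripper_force: 0.0
```

```bash
python3 - <<'E'
from gold import *
s,d,T=snap("wrist","w13");print(s["eef_pos"])
go([462.3,-225.3,15],0.212)
print("cap exp",w2p(d,T,(462.3,-225.3,15)),"barlow exp",w2p(d,T,(439,-356,34)),w2p(d,T,(439,-356,0)))
g=d["img"].astype(int).sum(2)//3
def pr(P,w,st):
    u,v=map(int,w2p(d,T,P))
    for y in range(max(v-w,0),min(v+w,399),st): print(y,max(u-w,0),"".join("%4d"%g[y,x] for x in range(max(u-w,0),min(u+w,639),st)))
pr((462.3,-225.3,15),44,5);pr((439,-356,34),48,6)
c=cv2.HoughCircles(cv2.medianBlur(g.astype(np.uint8),5),cv2.HOUGH_GRADIENT,1,30,param1=80,param2=22,minRadius=12,maxRadius=36);print(c)
E
```

```text
[ 461.73586537 -225.53753865  173.13863728]
[0.0021, -0.0035, 0.5271, 0.0008, -0.0001, -0.0023]
cap exp (np.float64(315.53107093068974), np.float64(186.75797978407132)) barlow exp (np.float64(150.68887549779876), np.float64(128.2946646461916)) (np.float64(169.14180782925058), np.float64(125.55326543385608))
142 271  195 193 189 187 189 190 192 190 191 187 116 117 116 115 117 116 116 116
147 271  194 189 188 189 193 193 191 188 188 133 117 119 118 116 115 113 115 114
152 271  188 187 189 190 192 192 189 154 120 119 121 121 118 117 117 118 116 118
157 271  161 117 117 116 132 137 120 115 119 117 120 117 117 118 119 119 116 118
162 271  189 116 120 118 159 119 120 105  90  92  91 103 116 120 117 119 117 117
167 271  178 119 121 119 118 118  93 104  96  81  93 104  95 114 115 117 116 116
172 271  191 120 118 119 118 105 100  67 100 104 101  68 101  98 117 117 118 117
177 271  178 116 118 120 119 104  69 104 102 102 104 103  71 103 116 115 116 118
182 271  188 120 117 130 148  99  99 102 103 104 104 102  97  95 112 116 117 115
187 271  187 190 191 193 181  98 101 105 104 104 104 103 102  
[... 1242 characters left out ...]
 168
128 102  192 192 193 192 194 103 177 180 181 182 156 110  47  23  81 182
134 102  192 191 192 192 193 157 116 181 181 182  97 100  44  36 124 187
140 102  190 193 195 195 192 193 123 104 127 103 107  52  51 161 190 190
146 102  196 193 193 191 188 192 197 190 145 145 170 192 195 194 195 194
152 102  191 193 193 195 195 197 195 196 192 191 192 197 195 193 191 191
158 102  191 192 193 193 192 192 194 195 196 196 195 195 192 189 187 190
164 102  192 194 197 195 197 194 195 196 195 194 193 194 193 193 193 192
170 102  196 197 197 194 192 191 194 197 196 197 196 193 193 192 191 191
[[[196.5 254.5  27.9]
  [150.5 124.5  21.3]
  [316.5 186.5  15.4]
  [146.5  36.5  23.9]
  [307.5 364.5  22.1]]]
```

Emit:
move_arm:
  rows: "0.005 -0.003 0.13 0 0 0 -0.42;0.005 -0.003 0.26 0 0 0 -0.42;0.005 -0.003 0.38 0 0 0 -0.42;0.005 -0.003 0.47 0 0 0 -0.42;0.005 -0.003 0.51 0 0 0 -0.42;0.005 -0.003 0.53 0 0 0 -0.42;0.005 -0.003 0.53 0 0 0 -0.42;0.005 -0.003 0.53 0 0 0 -0.42;0.005 -0.003 0.53 0 0 0 0.2;0.005 -0.003 0.53 0 0 0 1;0.005 -0.003 0.53 0 0 0 1;0.005 -0.003 0.53 0 0 0 1"

```text
clock: 27.95
eef_pos: [462.4, -226.8, 16.6]
tool_rot: [-3.14, 0.003, -2.934]
force: [0.0, 0.1, 7.1]
width: 38.3
gripper_force: 59.3
```

Emit:
move_arm:
  rows: "0 0 0 0 0 0 1;0 0 0 0 0 0 1;0 0 -0.1 0 0 0 1;0 0 -0.2 0 0 0 1;0 0 -0.3 0 0 0 1;0 0 -0.4 0 0 0 1;0 0 -0.4 0 0 0 1;0 0 -0.4 0 0 0 1"

```text
clock: 28.62
eef_pos: [462.6, -227.1, 137.3]
tool_rot: [-3.138, 0.005, -2.934]
force: [-0.3, 0.7, -0.8]
width: 38.5
gripper_force: 60.3
```

```bash
python3 - <<'E'
from h import *
go([626.8,59.7,133],0.212)
E
```

```text
[-0.7327, 0.8228, 0.015, -0.0021, 0.003, -0.0027]
```

Emit:
move_arm:
  rows: "-0.05 0.06 0 0 0 0 1;-0.12 0.14 0 0 0 0 1;-0.2 0.23 0 0 0 0 1;-0.28 0.32 0 0 0 0 1;-0.37 0.41 0 0 0 0 1;-0.45 0.5 0 0 0 0 1;-0.53 0.59 0 0 0 0 1;-0.61 0.68 0 0 0 0 1;-0.68 0.76 0 0 0 0 1;-0.733 0.823 0 0 0 0 1;-0.733 0.823 0 0 0 0 1;-0.733 0.823 0 0 0 0 1"

```text
clock: 29.62
eef_pos: [624.7, 62.6, 133.1]
tool_rot: [3.141, -0.002, -2.93]
force: [-0.7, -0.5, -0.3]
width: 38.2
gripper_force: 60.3
```

```bash
python3 - <<'E'
from gold import *
s,d,T=snap("wrist","w14");print(s["eef_pos"],s["width"],gold(d["img"],(0,60,40),(40,255,255),20))
s,d,T=snap("top","t14");print(gold(d["img"],(15,60,40),(30,255,255),10))
go([626.8,59.7,25],0.212)
E
```

```text
[624.7265174   62.64790715 133.13377611] 38.24072498484182 [([371.7, 343.3], [367, 327, 11, 28, 197]), ([490.8, 358.7], [485, 350, 13, 17, 100]), ([440.2, 368.3], [435, 361, 14, 14, 144]), ([468.6, 397.1], [466, 394, 8, 6, 32])]
[([226.1, 126.4], [218, 114, 19, 26, 193]), ([623.9, 203.9], [604, 154, 36, 106, 1512]), ([608.9, 221.7], [608, 218, 3, 9, 11]), ([626.9, 274.9], [613, 256, 27, 36, 384]), ([617.6, 261.7], [612, 258, 14, 10, 36])]
[-0.0099, 0.0006, 0.3619, -0.0006, -0.0017, -0.0033]
```

Emit:
move_arm:
  rows: "-0.005 -0.003 0.08 0 0 0 1;-0.005 -0.003 0.16 0 0 0 1;-0.005 -0.003 0.24 0 0 0 1;-0.005 -0.003 0.3 0 0 0 1;-0.005 -0.003 0.33 0 0 0 1;-0.005 -0.003 0.35 0 0 0 1;-0.005 -0.003 0.358 0 0 0 1;-0.005 -0.003 0.362 0 0 0 1;-0.005 -0.003 0.362 0 0 0 1;-0.005 -0.003 0.362 0 0 0 1"

```text
clock: 30.55
eef_pos: [627.7, 60.0, 27.0]
tool_rot: [-3.141, 0.002, -2.934]
force: [0.6, 0.4, -0.5]
width: 38.5
gripper_force: 60.3
```

Emit:
move_arm:
  rows: "0 0 0.006 0 0 0 1;0 0 0.01 0 0 0 1;0 0 0.014 0 0 0 1;0 0 0.016 0 0 0 1;0 0 0.016 0 0 0 1;0 0 0.016 0 0 0 1"

```text
clock: 31.05
eef_pos: [627.3, 60.1, 22.6]
tool_rot: [3.141, 0.001, -2.934]
force: [-2.6, -0.2, 10.0]
width: 38.5
gripper_force: 61.5
```

Emit:
move_arm:
  rows: "0 0 -0.004 0 0 0 0.1;0 0 -0.004 0 0 0 0;0 0 -0.004 0 0 0 -0.1;0 0 -0.004 0 0 0 -0.18;0 0 -0.004 0 0 0 -0.18;0 0 -0.004 0 0 0 -0.18;0 0 -0.004 0 0 0 -0.18;0 0 -0.03 0 0 0 -0.18;0 0 -0.06 0 0 0 -0.18;0 0 -0.1 0 0 0 -0.18;0 0 -0.15 0 0 0 -0.18;0 0 -0.2 0 0 0 -0.18"

```text
clock: 32.05
eef_pos: [627.0, 60.5, 82.8]
tool_rot: [3.141, 0.0, -2.933]
force: [-0.4, -0.2, 0.7]
width: 50.4
gripper_force: 0.0
```

Emit:
move_arm:
  rows: "0 0 -0.1 0 0 0 -0.18;0 0 -0.2 0 0 0 -0.18;0 0 -0.3 0 0 0 -0.3;0 0 -0.35 0 0 0 -0.42;0 0 -0.35 0 0 0 -0.42;0 0 -0.35 0 0 0 -0.42"

```text
clock: 32.55
eef_pos: [627.5, 60.4, 188.2]
tool_rot: [3.141, 0.003, -2.933]
force: [0.4, -1.1, -0.1]
width: 60.3
gripper_force: 0.0
```

```bash
python3 - <<'E'
from gold import *
s,d,T=snap("wrist","w15");print(s["eef_pos"],s["width"])
c=np.array([634,26.5])
print("cap",w2p(d,T,(627.5,60,21)),"eyep",w2p(d,T,(683.5,38,46)),w2p(d,T,(683.5,38,6)),"B",w2p(d,T,(641,-7,20)))
g=d["img"].astype(int).sum(2)//3
for y in range(100,330,8): print(y,"".join("%4d"%g[y,x] for x in range(200,448,8)))
go([437.5,-356.5,150],0.212)
E
```

```text
[627.5424865   60.44810063 188.16164572] 60.30240250451302
cap (np.float64(315.0653691558068), np.float64(182.80394068583448)) eyep (np.float64(275.26928878022824), np.float64(248.4774456670097)) (np.float64(280.0953066405674), np.float64(231.35691918327325)) B (np.float64(236.00164828999192), np.float64(181.88552266113598))
100  106 158 233 234 234 236 234 236 238 237 238 235 236 235 235 234 237 199 138 133 114 113 112 111 108 110 113 110 107 111 113
108  186 233 233 236 234 234 234 236 237 235 238 235 235 234 233 237 235 187 135 142 135 114 115 112 109 107 108 109 110 112 114
116  232 234 232 237 233 234 233 236 237 234 238 235 234 236 232 235 235 146 143 131 134 116 113 112 111 115 111 111 112 110 110
124  233 234 233 236 235 233 233 237 236 234 237 236 236 236 234 235 235 145 146 144 110 139 113 112 110 111 110 110 109 112 115
132  233 233 233 234 235 233 233 236 234 235 235 235 237 235 233 235 208 144 143 144 139 130 124 113 115 111 110 110 111 110 163
140  232 233 232 232 235 232 232 235 234 235 234 233 234 232 233 201 143 142 141 145 140 125 137 117 114 112 109 112 114 115 184
[... 2317 characters left out ...]
5  53
292   55  65 117  60  60  65 228 217 187 157 161 205 217 226 202 185 182 187 186 186 185  99  97  94  60  59  57  81  93  55  49
300   54  57  58  58  57  62 182 185 186 188 186 187 187 183 183 185 185 186 186 186 186  98  95  95  63  57  50  51  51  48  47
308   55  52  59  55  56 136 183 180 182 182 184 185 187 187 187 186 186 186 184 181 182  96  94  94  90  52  51  51  50  47  46
316   54  50  55  55  55 178 180 179 181 180 180 183 183 184 184 181 185 187 187 184 181  94 172 173 172  51  48  44  45  42  39
324   51  51  51  54  58 181 182 180 182 181 181 182 181 181 181 178 179 179 184 186 169 100 169 170 182 111  48  46  43  42  38
[0.9042, -1.229, 0.1216, 0.0003, 0.0002, -0.0023]
```

The visible pot floor hides everything low: the eyepiece's wide body (below about 32 mm) is invisible there too, so the ring and cap are probably under the drawn floor. I'll check this by gently touching down on the cap.

Emit:
move_arm:
  rows: "0 0 0.1 0 0 0 1;0 0 0.2 0 0 0 1;0 0 0.3 0 0 0 1;0 0 0.4 0 0 0 1;0 0 0.45 0 0 0 1;0 0 0.48 0 0 0 1;0 0 0.49 0 0 0 1;0 0 0.49 0 0 0 1;0 0 0.49 0 0 0 1;0 0 0.49 0 0 0 1"

```text
clock: 33.43
eef_pos: [628.0, 60.1, 40.5]
tool_rot: [-3.141, 0.002, -2.934]
force: [0.4, -0.3, 0.3]
width: -0.2
gripper_force: 0.0
```

Emit:
move_arm:
  rows: "0 0 0.01 0 0 0 1;0 0 0.02 0 0 0 1;0 0 0.025 0 0 0 1;0 0 0.03 0 0 0 1;0 0 0.03 0 0 0 1"

```text
clock: 33.85
eef_pos: [628.1, 60.1, 35.0]
tool_rot: [3.141, 0.003, -2.934]
force: [-7.2, -0.9, 31.0]
width: -0.1
gripper_force: 15.5
```

Contact at tip height 21 mm = exactly the cap's top: cap (and so the ring) stand in the pot. On to the barlow.

Emit:
move_arm:
  rows: "0 0 -0.1 0 0 0 1;0 0 -0.25 0 0 0 1;0 0 -0.4 0 0 0 -0.42;0.1 -0.15 -0.45 0 0 0 -0.42;0.2 -0.3 -0.45 0 0 0 -0.42;0.3 -0.45 -0.45 0 0 0 -0.42;0.45 -0.614 -0.45 0 0 0 -0.42;0.45 -0.614 -0.45 0 0 0 -0.42;0.45 -0.614 -0.45 0 0 0 -0.42;0.45 -0.614 -0.45 0 0 0 -0.42"

```text
clock: 34.68
eef_pos: [529.4, -155.5, 165.8]
tool_rot: [-3.138, -0.002, -2.944]
force: [-0.1, 0.4, -0.2]
width: 60.5
gripper_force: 0.0
```

Emit:
move_arm:
  rows: "0.452 -0.615 0 0 0 0 -0.42;0.452 -0.615 0 0 0 0 -0.42;0.452 -0.615 0 0 0 0 -0.42;0.452 -0.615 0 0 0 0 -0.42;0.452 -0.615 0 0 0 0 -0.42;0.452 -0.615 0 0 0 0 -0.42;0.452 -0.615 0 0 0 0 -0.42;0.452 -0.615 0 0 0 0 -0.42;0.452 -0.615 0 0 0 0 -0.42"

```text
clock: 35.43
eef_pos: [439.3, -355.2, 165.2]
tool_rot: [3.141, 0.001, -2.932]
force: [0.5, 0.6, -0.4]
width: 60.5
gripper_force: 0.0
```

```bash
python3 - <<'E'
from gold import *
s,d,T=snap("wrist","w16");print(s["eef_pos"])
go([437.5,-356.5,17],0.212)
print("barlow exp",w2p(d,T,(437.5,-356.5,34)),w2p(d,T,(437.5,-356.5,0)))
g=d["img"].astype(int).sum(2)//3
u,v=map(int,w2p(d,T,(437.5,-356.5,34)))
for y in range(v-44,v+44,5): print(y,u-44,"".join("%4d"%g[y,x] for x in range(u-44,u+44,4)))
E
```

```text
[ 439.34949167 -355.18658592  165.2298189 ]
[0.0088, -0.0049, 0.4941, 0.0007, 0.0006, -0.0009]
barlow exp (np.float64(314.12548503854265), np.float64(191.12214607078528)) (np.float64(314.3534714683829), np.float64(181.46269830029547))
147 270  184 184 184 187 186 186 187 186 187 186 190 141 117 116 117 116 116 117 114 117 115 114
152 270  187 187 186 187 187 186 186 182 182 165 129 117 113 117 117 117 116 119 118 117 114 115
157 270  148 116 116 126 116 182 186 174 184 117 118 115 115 115 113 112 114 115 115 114 114 117
162 270  133 117 116 116 116 119 117 118 119 117 113 110 116 117 117 117 116 114 115 112 113 110
167 270  179 120 117 121 117 118 121 117  81  61  67  68  63  67 112 118 116 119 117 116 114 115
172 270  147 119 118 121 120 119 118  69  73  80  79  80  79  76  64 112 117 115 114 115 115 116
177 270  177 116 117 120 119 119  91  81  80  82 118 119  84  77  77  73 118 118 117 116 114 112
182 270  168 115 118 117 119 118  79  81 133 182 183 181 183 146  80  76 115 116 116 114 114 114
187 270  190 156 140 173 180 188  82  87 183 183 182 182 183 180  97  79 113 115 114 114 
[... 180 characters left out ...]
7 118 117 113 113 114
202 270  184 186 191 193 192 191 189 117  83 114 164 165 122  80  87 134 118 117 117 117 117 115
207 270  192 192 192 191 190 188 185 186 164 120 115 107  91 142 184 184 186 126 120 119 119 117
212 270  190 190 192 191 191 192 191 190 191 190 188 187 185 184 186 188 190 186 186 183 173 183
217 270  192 191 191 190 190 188 189 188 189 189 189 187 190 187 187 186 185 183 181 181 184 183
222 270  194 193 193 190 191 191 191 191 191 190 189 186 187 187 187 187 184 186 187 184 184 183
227 270  191 191 190 188 191 190 190 193 191 193 189 189 190 188 187 187 187 185 184 187 187 186
232 270  192 193 194 195 194 194 192 191 190 187 188 185 187 187 188 188 188 189 188 186 185 183
```

Emit:
move_arm:
  rows: "0.006 -0.005 0.12 0 0 0 -0.42;0.006 -0.005 0.24 0 0 0 -0.42;0.006 -0.005 0.35 0 0 0 -0.42;0.006 -0.005 0.43 0 0 0 -0.42;0.006 -0.005 0.48 0 0 0 -0.42;0.006 -0.005 0.49 0 0 0 -0.42;0.006 -0.005 0.49 0 0 0 -0.42;0.006 -0.005 0.49 0 0 0 -0.42;0.006 -0.005 0.49 0 0 0 0.2;0.006 -0.005 0.49 0 0 0 1;0.006 -0.005 0.49 0 0 0 1;0.006 -0.005 0.49 0 0 0 1"

```text
clock: 36.48
eef_pos: [437.9, -359.0, 19.8]
tool_rot: [-3.14, 0.002, -2.934]
force: [0.0, 0.9, 6.4]
width: 30.2
gripper_force: 59.0
```

Emit:
move_arm:
  rows: "0 0 0 0 0 0 1;0 0 0 0 0 0 1;0 0 0 0 0 0 1;0 0 -0.1 0 0 0 1;0 0 -0.2 0 0 0 1;0 0 -0.3 0 0 0 1;0 0 -0.4 0 0 0 1;0 0 -0.4 0 0 0 1;0 0 -0.4 0 0 0 1"

```text
clock: 37.23
eef_pos: [438.0, -359.4, 140.6]
tool_rot: [-3.138, 0.003, -2.934]
force: [-0.3, 0.5, -1.9]
width: 30.3
gripper_force: 59.6
```

```bash
python3 - <<'E'
from h import *
go([585.1,16,137],0.212)
E
```

```text
[-0.7379, 1.1232, 0.0102, -0.0023, 0.0021, -0.0027]
```

Emit:
move_arm:
  rows: "-0.05 0.08 0 0 0 0 1;-0.11 0.17 0 0 0 0 1;-0.17 0.26 0 0 0 0 1;-0.23 0.35 0 0 0 0 1;-0.29 0.44 0 0 0 0 1;-0.35 0.53 0 0 0 0 1;-0.369 0.561 0 0 0 0 1"

```text
clock: 37.82
eef_pos: [511.7, -164.5, 136.9]
tool_rot: [3.137, -0.0, -2.927]
force: [1.2, 1.4, -2.0]
width: 30.3
gripper_force: 59.7
```

Emit:
move_arm:
  rows: "-0.05 0.08 0 0 0 0 1;-0.11 0.17 0 0 0 0 1;-0.17 0.26 0 0 0 0 1;-0.23 0.35 0 0 0 0 1;-0.29 0.44 0 0 0 0 1;-0.33 0.51 0 0 0 0 1;-0.369 0.561 0 0 0 0 1;-0.369 0.561 0 0 0 0 1;-0.369 0.561 0 0 0 0 1;-0.369 0.561 0 0 0 0 1;-0.369 0.561 0 0 0 0 1"

```text
clock: 38.73
eef_pos: [583.2, 14.6, 137.6]
tool_rot: [-3.141, -0.002, -2.936]
force: [-0.6, 0.4, -0.2]
width: 30.3
gripper_force: 59.7
```

```bash
python3 - <<'E'
from h import *
print(read_state()["width"],read_state()["gripper_force"])
go([585.1,16,30],0.212)
E
```

```text
30.297453851231012 59.69405472278595
[-0.0079, 0.0035, 0.3588, -0.0005, -0.0012, -0.004]
```

Emit:
move_arm:
  rows: "-0.004 0.002 0.08 0 0 0 1;-0.004 0.002 0.16 0 0 0 1;-0.004 0.002 0.24 0 0 0 1;-0.004 0.002 0.3 0 0 0 1;-0.004 0.002 0.34 0 0 0 1;-0.004 0.002 0.36 0 0 0 1;-0.004 0.002 0.362 0 0 0 1;-0.004 0.002 0.362 0 0 0 1;-0.004 0.002 0.362 0 0 0 1;-0.004 0.002 0.362 0 0 0 1"

```text
clock: 39.57
eef_pos: [586.0, 17.4, 30.7]
tool_rot: [-3.141, 0.002, -2.934]
force: [-0.2, 0.5, -0.8]
width: 30.3
gripper_force: 59.7
```

Emit:
move_arm:
  rows: "0 0 0.006 0 0 0 1;0 0 0.01 0 0 0 1;0 0 0.014 0 0 0 1;0 0 0.016 0 0 0 1;0 0 0.016 0 0 0 1;0 0 0.016 0 0 0 1"

```text
clock: 40.07
eef_pos: [585.3, 17.5, 25.8]
tool_rot: [3.141, 0.001, -2.934]
force: [-1.0, -0.0, 7.2]
width: 30.5
gripper_force: 60.7
```

Emit:
move_arm:
  rows: "0 0 -0.004 0 0 0 0.2;0 0 -0.004 0 0 0 0.1;0 0 -0.004 0 0 0 0;0 0 -0.004 0 0 0 -0.05;0 0 -0.004 0 0 0 -0.05;0 0 -0.004 0 0 0 -0.05;0 0 -0.004 0 0 0 -0.05;0 0 -0.03 0 0 0 -0.05;0 0 -0.06 0 0 0 -0.05;0 0 -0.1 0 0 0 -0.05;0 0 -0.15 0 0 0 -0.05;0 0 -0.2 0 0 0 -0.05"

```text
clock: 41.07
eef_pos: [585.3, 17.3, 86.5]
tool_rot: [-3.142, 0.001, -2.934]
force: [0.6, -0.3, -0.3]
width: 44.5
gripper_force: 0.0
```

Emit:
move_arm:
  rows: "0 0 -0.1 0 0 0 -0.05;0 0 -0.2 0 0 0 -0.2;0 0 -0.3 0 0 0 -0.42;0 0 -0.4 0 0 0 -0.42;0 0 -0.45 0 0 0 -0.42;0 0 -0.45 0 0 0 -0.42;0 0 -0.45 0 0 0 -0.42"

```text
clock: 41.65
eef_pos: [585.6, 17.5, 221.8]
tool_rot: [-3.141, 0.003, -2.934]
force: [0.7, 0.8, 0.1]
width: 60.5
gripper_force: 0.0
```

```bash
python3 - <<'E'
from h import *
s,d,T=snap("wrist","w17");print(s["eef_pos"],s["width"])
print("lid now", go([493.5,325,150],0.212))
cv2.imwrite("pics/w17b.png",d["img"][:,:,::-1])
E
```

```text
[585.62409766  17.47509997 221.7510033 ] 60.5209452924867
[0.0861, 1.0657, 0.2347, 0.0001, 0.0003, -0.0025]
lid now [ 8.6100e-02  1.0657e+00  2.3470e-01  1.0000e-04  3.0000e-04 -2.5000e-03]
```

View pics/w17.png

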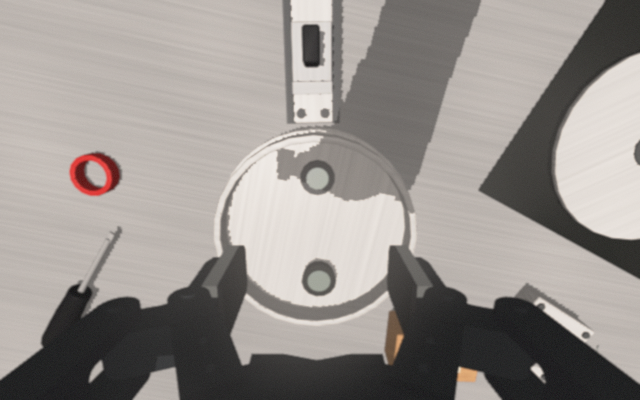

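Emit:
move_arm:
  rows: "0.043 0.533 0 0 0 0 -0.42;0.043 0.533 0 0 0 0 -0.42;0.043 0.533 0 0 0 0 -0.42;0.043 0.533 0 0 0 0 -0.42;0.043 0.533 0 0 0 0 -0.42;0.043 0.533 0 0 0 0 -0.42"

```text
clock: 42.2
eef_pos: [537.5, 174.0, 218.4]
tool_rot: [3.141, -0.003, -2.928]
force: [-0.8, -0.9, 0.3]
width: 60.4
gripper_force: 0.0
```

Emit:
move_arm:
  rows: "0.043 0.533 0.2 0 0 0 -0.42;0.043 0.533 0.2 0 0 0 -0.42;0.043 0.533 0.2 0 0 0 -0.42;0.043 0.533 0.2 0 0 0 -0.42;0.043 0.533 0.2 0 0 0 -0.42;0.043 0.533 0.2 0 0 0 -0.42;0.043 0.533 0.2 0 0 0 -0.42;0.043 0.533 0.2 0 0 0 -0.42;0.043 0.533 0.2 0 0 0 -0.42"

```text
clock: 42.95
eef_pos: [495.4, 322.4, 160.3]
tool_rot: [-3.14, 0.001, -2.938]
force: [-0.6, 0.1, 0.3]
width: 60.5
gripper_force: 0.0
```

```bash
python3 - <<'E'
from h import *
print(read_state()["eef_pos"])
go([494,325,39],0.2073)
s,d,T=snap("wrist","w18");g=d["img"].astype(int).sum(2)//3
print(w2p(d,T,(494,325,49)))
u,v=map(int,w2p(d,T,(494,325,49)))
for y in range(v-40,v+41,5): print(y,u-40,"".join("%4d"%g[y,x] for x in range(u-40,u+41,4)))
E
```

```text
[495.3979907  322.36584376 160.27945921]
[0.0031, 0.01, 0.4043, -0.0007, 0.0006, -0.0021]
(np.float64(319.6162397737932), np.float64(199.70018631443287))
159 279  230 233 233 234 231 229 146 145 144 142 143 146 142 139 140 142 141 143 141 136 137
164 279  144 175 213 212 171 173 144 144 145 144 141 142 142 141 143 143 140 137 138 141 140
169 279  142 155 149 143 146 147 146 146 144 135 124 126 140 144 136 136 143 142 140 139 140
174 279  145 142 145 148 147 144 143 114  88  88  86  84  87  83 119 145 141 143 140 138 138
179 279  145 147 145 143 144 145 100  89  83  72  72  72  74  81  86 112 140 138 137 135 137
184 279  146 145 145 146 148 131  91  80  75  72  75  73  71  69  81  85 131 136 138 138 137
189 279  146 151 151 146 143 105  91  76  78  77  74  75  72  72  72  88 116 137 139 141 138
194 279  187 230 217 178 175 108  88  77  79  78  76  75  75  74  72  84 119 140 137 135 140
199 279  228 233 234 234 232 218  90  78  79  78  77  77  76  76  75  78 134 139 140 141 137
204 279  234 233 233 232 231 230 157  81  82  79  80  77  78  74  77 118 141 140 140 138 139
209 279  232 231 231 230 231 231 229 101  81  80  81  79  79  78  83 141 139 140 142 143 140
214 279  231 231 231 231 228 229 231 227 110  83  81  82  77 112 141 142 145 143 142 143 142
219 279  232 229 227 231 230 227 228 229 230 228 217 217 226 228 230 228 217 144 140 142 143
224 279  228 230 230 228 229 229 229 228 228 227 230 230 230 229 229 228 226 221 177 167 213
229 279  228 229 228 229 229 229 228 230 231 231 229 230 230 227 228 227 228 227 224 225 225
234 279  228 228 227 228 230 232 231 230 229 231 229 229 229 228 228 228 227 226 227 225 223
239 279  228 229 232 231 231 230 231 230 228 230 229 229 229 229 227 229 227 225 225 226 225
```

Emit:
move_arm:
  rows: "0.003 0.008 0.1 0 0 0 -0.42;0.003 0.008 0.2 0 0 0 -0.42;0.003 0.008 0.3 0 0 0 -0.42;0.003 0.008 0.37 0 0 0 -0.42;0.003 0.008 0.395 0 0 0 -0.42;0.003 0.008 0.402 0 0 0 -0.42;0.003 0.008 0.402 0 0 0 -0.42;0.003 0.008 0.402 0 0 0 -0.42;0.003 0.008 0.402 0 0 0 0.2;0.003 0.008 0.402 0 0 0 1;0.003 0.008 0.402 0 0 0 1;0.003 0.008 0.402 0 0 0 1"

```text
clock: 44.0
eef_pos: [493.3, 326.9, 40.6]
tool_rot: [3.142, 0.002, -2.934]
force: [-0.3, -1.8, 6.6]
width: 24.0
gripper_force: 58.5
```

Emit:
move_arm:
  rows: "0 0 0 0 0 0 1;0 0 0 0 0 0 1;0 0 0 0 0 0 1;0 0 0 0 0 0 1"

```text
clock: 44.33
eef_pos: [493.3, 326.9, 40.6]
tool_rot: [3.142, 0.002, -2.934]
force: [-0.8, -1.8, 6.5]
width: 24.2
gripper_force: 58.5
```

Emit:
move_arm:
  rows: "0 0 -0.05 0 0 0 1;0 0 -0.1 0 0 0 1;0 0 -0.16 0 0 0 1;0 0 -0.22 0 0 0 1;0 0 -0.28 0 0 0 1;0 0 -0.32 0 0 0 1;0 0 -0.32 0 0 0 1;0 0 -0.32 0 0 0 1"

```text
clock: 45.0
eef_pos: [492.5, 327.3, 135.4]
tool_rot: [3.141, 0.001, -2.934]
force: [-0.4, 0.2, -3.6]
width: 23.8
gripper_force: 59.3
```

```bash
python3 - <<'E'
from h import *
print(read_state()["force"])
go([633.5,27.5,135],0.2073)
E
```

```text
[-0.37715828  0.24141649 -3.61421553]
[-0.2535, -1.075, 0.0011, 0.0003, 0.0004, 0.0005]
```

Emit:
move_arm:
  rows: "-0.02 -0.08 0 0 0 0 1;-0.04 -0.16 0 0 0 0 1;-0.06 -0.24 0 0 0 0 1;-0.08 -0.32 0 0 0 0 1;-0.1 -0.4 0 0 0 0 1;-0.12 -0.48 0 0 0 0 1;-0.127 -0.538 0 0 0 0 1;-0.127 -0.538 0 0 0 0 1"

```text
clock: 45.67
eef_pos: [564.1, 170.6, 133.7]
tool_rot: [-3.137, -0.002, -2.941]
force: [0.0, -1.0, -2.9]
width: 24.1
gripper_force: 59.5
```

Emit:
move_arm:
  rows: "-0.02 -0.08 0 0 0 0 1;-0.04 -0.16 0 0 0 0 1;-0.06 -0.24 0 0 0 0 1;-0.08 -0.32 0 0 0 0 1;-0.1 -0.4 0 0 0 0 1;-0.12 -0.48 0 0 0 0 1;-0.127 -0.52 0 0 0 0 1;-0.127 -0.538 0 0 0 0 1;-0.127 -0.538 0 0 0 0 1;-0.127 -0.538 0 0 0 0 1;-0.127 -0.538 0 0 0 0 1;-0.127 -0.538 0 0 0 0 1"

```text
clock: 46.67
eef_pos: [633.1, 29.4, 135.1]
tool_rot: [3.14, -0.0, -2.931]
force: [-0.3, -0.7, -3.6]
width: 23.8
gripper_force: 59.7
```

```bash
python3 - <<'E'
from h import *
s=read_state();print(s["eef_pos"],s["force"],s["width"])
go([633.5,27.5,94],0.2073)
E
```

```text
[633.09150991  29.40727391 135.09646852] [-0.30253824 -0.73213055 -3.55444923] 23.809922582176373
[-0.0001, -0.0067, 0.137, 0.0009, -0.0003, 0.0022]
```

Emit:
move_arm:
  rows: "0 -0.006 0.03 0 0 0 1;0 -0.006 0.06 0 0 0 1;0 -0.006 0.09 0 0 0 1;0 -0.006 0.11 0 0 0 1;0 -0.006 0.12 0 0 0 1;0 -0.006 0.125 0 0 0 1;0 -0.006 0.125 0 0 0 1;0 -0.006 0.125 0 0 0 1;0 -0.006 0.125 0 0 0 1"

```text
clock: 47.42
eef_pos: [634.4, 25.3, 98.1]
tool_rot: [-3.142, 0.001, -2.934]
force: [-0.2, -0.2, -4.1]
width: 24.1
gripper_force: 59.7
```

Emit:
move_arm:
  rows: "0.001 0.008 0.005 0 0 0 1;0.001 0.008 0.012 0 0 0 1;0.001 0.008 0.02 0 0 0 1;0.001 0.008 0.028 0 0 0 1;0.001 0.008 0.034 0 0 0 1;0.001 0.008 0.038 0 0 0 1;0.001 0.008 0.038 0 0 0 1;0.001 0.008 0.038 0 0 0 1"

```text
clock: 48.08
eef_pos: [633.2, 27.5, 86.2]
tool_rot: [-3.142, -0.0, -2.934]
force: [1.0, -0.8, -2.6]
width: 24.5
gripper_force: 59.8
```

Emit:
move_arm:
  rows: "0 0 0.004 0 0 0 1;0 0 0.008 0 0 0 1;0 0 0.01 0 0 0 1;0 0 0.01 0 0 0 1"

```text
clock: 48.42
eef_pos: [633.5, 27.5, 85.6]
tool_rot: [3.141, 0.001, -2.934]
force: [-4.7, -0.5, 12.6]
width: 24.1
gripper_force: 61.5
```

Seated at exactly the expected height (85.6). Release and go to the fin.

Emit:
move_arm:
  rows: "0 0 -0.007 0 0 0 0.3;0 0 -0.007 0 0 0 0;0 0 -0.007 0 0 0 -0.42;0 0 -0.007 0 0 0 -0.42;0 0 -0.007 0 0 0 -0.42;0 0 -0.06 0 0 0 -0.42;0 0 -0.15 0 0 0 -0.42;0 0 -0.3 0 0 0 -0.42;0 0 -0.3 0 0 0 -0.42;0 0 -0.3 0 0 0 -0.42"

```text
clock: 49.25
eef_pos: [635.5, 27.6, 176.3]
tool_rot: [-3.141, 0.006, -2.934]
force: [0.2, 0.3, -0.1]
width: 60.6
gripper_force: 0.0
```

```bash
python3 - <<'E'
from h import *
s,d,T=snap("wrist","w19");print(s["eef_pos"],s["force"])
go([478.5,-8.5,170],0.2073)
g=d["img"].astype(int).sum(2)//3
# lid top disc vs level: knob top
print("knob exp",w2p(d,T,(633.3,27.5,94)))
t,dt,Tt=snap("top","t19")
gt=dt["img"].astype(int).sum(2)//3
for v in (140,150,165,180,190): print(v,gt[v,252:336:2].tolist())
E
```

```text
[635.49152688  27.57511137 176.31200329] [ 0.20862806  0.25371903 -0.05346462]
[0.5317, -0.0108, 0.013, -0.0001, 0.0014, 0.0004]
knob exp (np.float64(315.9632483672304), np.float64(209.31852796076646))
140 [77, 71, 78, 84, 82, 87, 94, 94, 96, 98, 97, 97, 100, 99, 99, 98, 97, 97, 95, 93, 91, 89, 86, 83, 74, 71, 59, 85, 114, 98, 80, 76, 75, 74, 108, 112, 109, 111, 111, 110, 112, 112]
150 [72, 74, 82, 87, 88, 92, 94, 95, 97, 97, 98, 100, 99, 98, 97, 97, 95, 96, 92, 95, 87, 84, 84, 82, 75, 66, 53, 22, 15, 56, 55, 26, 46, 113, 143, 144, 141, 120, 112, 111, 112, 112]
165 [78, 83, 88, 90, 90, 94, 95, 96, 95, 99, 97, 100, 96, 97, 97, 98, 97, 96, 93, 90, 91, 87, 83, 79, 72, 66, 74, 80, 80, 99, 144, 147, 145, 147, 147, 146, 148, 147, 136, 117, 111, 111]
180 [82, 87, 90, 90, 94, 95, 96, 95, 95, 95, 97, 96, 96, 100, 97, 96, 94, 96, 95, 89, 88, 84, 79, 78, 70, 75, 128, 146, 144, 147, 148, 146, 146, 146, 145, 144, 125, 117, 110, 109, 111, 112]
190 [41, 47, 48, 56, 66, 80, 83, 89, 92, 94, 90, 87, 83, 77, 66, 57, 49, 46, 46, 46, 45, 50, 66, 74, 69, 81, 134, 146, 145, 148, 146, 144, 124, 110, 117, 111, 112, 111, 110, 109, 110, 111]
```

Emit:
move_arm:
  rows: "0.13 -0.003 0 0 0 0 -0.42;0.26 -0.006 0 0 0 0 -0.42;0.4 -0.01 0 0 0 0 -0.42;0.532 -0.011 0 0 0 0 -0.42;0.532 -0.011 0 0 0 0 -0.42;0.532 -0.011 0 0 0 0 -0.42;0.532 -0.011 0 0 0 0 -0.42;0.532 -0.011 0 0 0 0 -0.42"

```text
clock: 50.02
eef_pos: [479.1, -8.3, 172.9]
tool_rot: [-3.142, 0.001, -2.933]
force: [0.5, -0.3, -0.2]
width: 60.7
gripper_force: 0.0
```

```bash
python3 - <<'E'
from h import *
s,d,T=snap("wrist","w20");print(s["eef_pos"])
go([479,-8.5,92],0.2073)
g=d["img"].astype(int).sum(2)//3
u,v=map(int,w2p(d,T,(479,-8.5,102)));print(u,v,w2p(d,T,(479+11.7,-8.5+2.5,102)))
for y in range(v-44,v+45,5): print(y,u-28,"".join("%4d"%g[y,x] for x in range(u-28,u+29,3)))
E
```

```text
[479.13282063  -8.25407826 172.85770675]
[0.0008, -0.0007, 0.2696, -0.0, 0.0004, 0.0008]
314 218 (np.float64(314.91289962230513), np.float64(237.58153762213064))
174 286   83  80  88 141 144 139 140 141 138 141 139 138 140 140 143 141 138 104  79
179 286   82  80  83 115 104 104 103 103 101 103 101 102 102 100 103 101 104  99  78
184 286   99  81  85 120 119 121 119 121 120 122 121 122 121 122 122 122 121  96  78
189 286  112  82  86 123 123 125 124 121 120 125 122 121 123 124 122 121 123  95  77
194 286  119  82  82 120 125 123 123 124 116 116 113 111 118 123 125 123 124  96  79
199 286  132  83  81 119 123 124 124  70  61  59  61  61  61 111 122 122 122  95  78
204 286  133  89  97 121 124 124 121  67  57  60  62  61  61 108 123 123 123  94  80
209 286  151 119 116 122 122 124 116  65  62  63  62  63  62 105 122 123 121  98  77
214 286  163 117 117 119 122 122 118  63  66  64  64  64  61 104 124 122 122  93  77
219 286  166 117 114 185 209 210 196  72  64  64  65  64  63  97 124 123 120  98  82
224 286  169 120 114 180 208 209 194  69  65  61  66  64  65  99 122 120 120  97  83
229 286  175 117 114 172 205 205 198  76  65  65  65  67  67  97 123 122 123 101 107
234 286  182 120 116 173 203 205 198  77  65  66  65  64  66 141 176 122 119 100 108
239 286  183 119 115 160 191 187 185  81  67  67  67  66  65 114 183 183 180 120 114
244 286  183 124 114 178 201 201 201 185 157 159 159 159 173 199 200 201 200 160 116
249 286  187 124 115 167 198 199 199 197 198 199 200 199 198 199 200 200 199 162 115
254 286  185 123 117 141 227 175 154 182 226 225 228 226 223 206 155 157 220 149 115
259 286  139 123 116 118 175 118 115 114 213 226 227 224 222 135 114 115 178 149 115
```

Emit:
move_arm:
  rows: "-0.002 0.001 0.1 0 0 0 -0.42;-0.002 0.001 0.18 0 0 0 -0.42;-0.002 0.001 0.24 0 0 0 -0.42;-0.002 0.001 0.27 0 0 0 -0.42;-0.002 0.001 0.27 0 0 0 -0.42;-0.002 0.001 0.27 0 0 0 -0.42;-0.002 0.001 0.27 0 0 0 0.3;-0.002 0.001 0.27 0 0 0 1;-0.002 0.001 0.27 0 0 0 1;-0.002 0.001 0.27 0 0 0 1;-0.002 0.001 0.27 0 0 0 1;-0.002 0.001 0.27 0 0 0 1"

```text
clock: 51.07
eef_pos: [479.3, -9.2, 93.3]
tool_rot: [-3.14, 0.002, -2.934]
force: [0.2, -2.6, 5.9]
width: 10.9
gripper_force: 59.6
```

Emit:
move_arm:
  rows: "0 0 0 0 0 0 1;-0.02 0 0 0 0 0 1;-0.04 0 0 0 0 0 1;-0.06 0 0 0 0 0 1;-0.08 0 0 0 0 0 1;-0.1 0 0 0 0 0 1;-0.11 0 0 0 0 0 1;-0.12 0 0 0 0 0 1;-0.125 0 0 0 0 0 1;-0.125 0 0 0 0 0 1;-0.125 0 0 0 0 0 1"

```text
clock: 51.98
eef_pos: [516.0, -0.9, 93.3]
tool_rot: [-3.141, 0.002, -2.933]
force: [0.8, -1.1, 6.0]
width: 10.3
gripper_force: 59.7
```

Emit:
move_arm:
  rows: "-0.005 0 0 0 0 0 1;-0.01 0 0 0 0 0 1;-0.015 0 0 0 0 0 1;-0.02 0 0 0 0 0 1;-0.02 0 0 0 0 0 1;-0.02 0 0 0 0 0 1"

```text
clock: 52.48
eef_pos: [520.3, 0.0, 93.3]
tool_rot: [-3.141, -0.001, -2.933]
force: [-4.0, -1.5, 9.0]
width: 10.8
gripper_force: 60.1
```

Emit:
move_arm:
  rows: "-0.007 0 0 0 0 0 1;-0.014 0 0 0 0 0 1;-0.014 0 0 0 0 0 1;-0.014 0 0 0 0 0 1"

```text
clock: 52.82
eef_pos: [520.7, 0.1, 93.2]
tool_rot: [3.141, -0.008, -2.934]
force: [-9.8, -3.1, 17.0]
width: 10.9
gripper_force: 61.3
```

Emit:
move_arm:
  rows: "-0.007 0 0 0 0 0 1;-0.014 0 0 0 0 0 1;-0.014 0 0 0 0 0 1;-0.014 0 0 0 0 0 1"

```text
clock: 53.15
eef_pos: [521.0, 0.2, 93.2]
tool_rot: [3.141, -0.015, -2.934]
force: [-18.5, -5.0, 24.8]
width: 10.8
gripper_force: 62.4
```

Emit:
move_arm:
  rows: "0.01 0 0 0 0 0 1;0.016 0 0 0 0 0 0.6;0.016 0 0 0 0 0 -0.1;0.016 0 0 0 0 0 -0.42;0.016 0 0 0 0 0 -0.42;0.016 0 0 0 0 0 -0.42"

```text
clock: 53.65
eef_pos: [524.9, 1.8, 92.2]
tool_rot: [3.141, 0.001, -2.933]
force: [0.0, -0.1, -0.7]
width: 60.3
gripper_force: 0.0
```

Emit:
move_arm:
  rows: "0 0 -0.1 0 0 0 -0.42;0 0 -0.2 0 0 0 -0.42;0 0 -0.3 0 0 0 -0.42;0 0 -0.4 0 0 0 -0.42;0.1 0 -0.45 0 0 0 -0.42;0.2 0 -0.45 0 0 0 -0.42;0.2 0 -0.45 0 0 0 -0.42;0.2 0 -0.45 0 0 0 -0.42"

```text
clock: 54.32
eef_pos: [464.6, -11.1, 227.7]
tool_rot: [3.141, -0.0, -2.934]
force: [0.4, 0.3, 0.2]
width: 60.8
gripper_force: 0.0
```

```bash
python3 - <<'E'
from h import *
from scipy.optimize import least_squares
s,d,T=snap("wrist","w21");print(s["eef_pos"],s["tool_rot"])
g=d["img"].astype(int).sum(2)//3
print("fin exp",w2p(d,T,(520.5,0.5,102)),"front",w2p(d,T,(520.5+11.7,3,102)))
u,v=map(int,w2p(d,T,(520.5,0.5,102)))
for y in range(v-40,v+45,4): print(y,"".join("%4d"%g[y,x] for x in range(u-20,u+21,4)))
P=[]
for v in range(200,399,12):
    r=g[v]; l=[x for x in range(160,300) if r[x]>200 and r[x-4]<190][:1];q=[x for x in range(470,340,-1) if r[x]>200 and r[x+4]<190][:1]
    print(v,l,q,[p2w(d,T,x,v,62)[:2].round(1).tolist() for x in l+q])
E
```

```text
[464.61206043 -11.0571477  227.6994276 ] [ 3.14138567e+00 -2.97338198e-05 -2.93425984e+00]
fin exp (np.float64(315.31190651084995), np.float64(265.5023551903756)) front (np.float64(315.3878038182169), np.float64(279.16120569995275))
225  118 199 210 176 148 167 155 144 173 143 118
229  118 148 106 108 106 107 107 108 107 110 109
233  121 124 130 133 135 137 138 139 146 143 118
237  120 176 208 208 206 210 206 207 208 201 109
241  117 170 207 206 204 170 148 141 204 197 113
245  118 161 206 206  79  72  71 112 177 200 116
249  119 156 206 205  73  73  75 106 197 199 111
253  120 147 205 197  74  72  73 102 155 197 114
257  121 146 203 194  74  74  77  95 185 198 117
261  183 153 202 190  83  82  83  97 190 197 122
265  120 138 199 194  82  84  80 107 186 195 119
269  124 144 198 191  81  83  80 126 203 193 130
273  206 169 197 196  82  81  82 127 201 194 131
277  221 219 171 166  82  82  81 114 168 173 214
281  225 222 196 196  85  84  80 129 195 193 223
285  225 222 197 198 191 192 195 200 203 202 225
289  223 222 222 225 224 224 225 225 225 226 226
293  223 225 224 226 227 226 225 226 226 223 221
297  224 226 226 225 226 226 225 222 221 223 224
301  225 226 227 225 225 222 222 225 223 224 224
305  227 226 225 221 223 225 225 223 224 225 224
309  224 224 223 226 225 224 225 225 224 223 223
200 [298] [] [[481.8, -23.1]]
212 [] [] []
224 [] [] []
236 [] [] []
248 [] [] []
260 [294] [] [[538.3, -15.8]]
272 [265] [] [[555.6, -39.7]]
284 [251] [365] [[570.4, -50.4], [548.7, 53.5]]
296 [251] [383] [[582.8, -48.4], [557.4, 73.1]]
308 [244] [392] [[596.8, -53.0], [568.0, 84.7]]
320 [237] [397] [[611.1, -57.6], [579.7, 92.8]]
332 [232] [401] [[625.3, -60.4], [591.8, 100.2]]
344 [235] [398] [[638.3, -55.5], [605.6, 100.9]]
356 [240] [394] [[651.0, -48.7], [619.8, 100.8]]
368 [] [] []
380 [] [] []
392 [] [] []
```

```bash
python3 -c "
from cell import *
print(finish_job())"
```

```text
the job is handed in; nothing more can be done
None
```

The job is handed in, at about 54 s of robot time: the eyepiece, gold reducer, cap and barlow (no adapter there) were each stood in the pot, the lid went down to its seated height, and the lock slide was pushed against it until it stopped; ring and cap sat below what the cameras showed in the pot, so I confirmed the cap by touch and have not seen the ring since setting it down.

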